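Put the sharpening stones away in the hasp chest

ROBOT

A 7-joint arm with a two-finger parallel gripper is mounted at the origin on a cart in front of the work surface, level with it; the furniture and walls round the work are solid. World frame = base frame: x ahead of the robot, y to its left, z up, the work surface at z = 0. Lengths are in m, angles in rad, forces in N, time in s.
With the tool pointing down it reaches from about 0.4 to 0.875 m from the base axis. Payload 19.3 kg.
Tool frame: the origin (TCP) lies midway between the tips of the shut fingers; the grasp point (between the pads) lies 19 mm behind it (tcp_to_grasp is the z of the grasp point in the tool frame, in m); z points along the fingers, y is the line along which they close (so a half turn about z gives the same grasp; the last joint's range is limited). The gripper opens to 85 mm and grips with 20 to 120 N. Pads are 22 mm wide; open, the fingers measure 114 mm over their backs; the gripper's body (76 mm by 85 mm) begins 54 mm behind the grasp point. The pads swing forward as they close: fully open they stand 13 mm farther back than shut.
Start: joints at [1.2, 0.521, -0.036, 1.599, 0.021, 1.021, -0.113], TCP at [0.185, -0.597, 0.2] pointing down, gripper open.
Joint ranges: [-2.91, 2.91], [-0.3, 2.13], [-1.5, 1.42], [0.17, 2.43], [-1.26, 4.41], [0.16, 1.93], [-2.52, 2.52]. Speed limits (rad/s): [1.89, 1.89, 2.39, 2.39, 3.01, 3.01, 3.01].

INTERFACE

Orientations are given as [roll, pitch, yaw] about the fixed x, y, z axes, in that order (R = Rz(yaw) Ry(pitch) Rx(roll)).
In Python, from workcell import * gives the robot as it stands.
- The arm moves only by the tool send_rows, never from a script. Its argument "increments" is a list of rows, each a list of 3 entries, a list of its own where there are three numbers: the shift along the tool's x, y, z in mm, then the turn, a rotation vector about the tool's x, y, z in degrees, then the gripper's target within -1 to 1 (fully open at 1, half-way at 0, shut at -1). In form: [[[x, y, z], [wx, wy, wz], grip], ...]. A call has 1 to 10 rows; each row is the pose to reach, as a shift and turn from the pose commanded when the call began, along the tool's axes at that moment; what a row does not reach only later rows make up. A row lasts 1/10 s, in which the tool goes at most 50 mm and 8.59 degrees, less where a joint would pass 70% of its speed; a pose out of reach is approached as far as the arm can. A call with a gripper value outside its range is refused whole. The fingers move at their own pace and stop on an object; "newtons" is the grip in N (left out, the last holds). Time passes only in rows, so rows that repeat a pose let the fingers close. It gives the time, the measured TCP pose, the force, the opening and the grip force at its end, in the units of the state.
- observe(): the state, without advancing time (a new reading comes with each control period).
- grab_frame(name): name is "side" or "top"; returns the picture (384x512x3 uint8, blue, green, red); there is no depth.
- camera_params(name): a dict with "fovy" (degrees; the focal length in pixels is half the picture's height over the tangent of half this angle, whatever the lens; pixels are square), "cx", "cy" (the principal point, pixels), "distortion" ([k1, k2, p1, p2, k3] as OpenCV has them; the pictures are not rectified), "extrinsics" (4x4, takes a point from world to camera coordinates). Camera axes: x right, y down, z forward; pixel columns grow to the right and rows downward; lengths in m; the calibration is good to about 2 mm. A picture is of the moment at which its call begins. camera_params takes no time and is no camera call.
- job_done(): hands the job in; it is judged then, once.
The state is a dict: "clock": time; "qpos": joint angles; "qd": joint speeds; "joint_efforts": joint torques, N m; "position": TCP position; "tool_rot": TCP orientation; "force": force on the tool from outside, world axes, zero at the start; "moment": the same for the moment, N m; "grip_width": finger opening in m; "finger_force": force on a finger pad.
Only numpy, scipy, OpenCV 4.12 (cv2) and the standard library are available. Lean on these libraries where they do the work, as an engineer would, in place of code of your own. Each camera call takes 0.05 s, during which the arm holds its last target. There are 200 camera calls.

TASK

Put the sharpening set away: flip the hasp off its staple on the front of the low chest and swing it clear, then raise the lid until it stands open by itself. Move every sharpening stone from the draining stand into the chest, each standing on its long edge down in one of the rack's slots, and lay the oak block flat on the floor of the tray beside the rack. Then shut the lid fully and bring the hasp back down over its staple, leaving the other things on the table alone.

Things in the scene. Friction and masses are not known exactly. Their poses are not given: they have to be found in the camera images.
- chest: low wooden chest, 188 mm deep (x), 318 wide (y), 68 high without its lid, fixed to the table; origin: centre of its underside; x from its front (facing the robot) to its back, y left, z up. Walls and floor 8 mm thick. Left part: rack of three slots running front to back; right part: open tray, y = -151 to -41 mm, inner depth 172 mm, parted from the rack by an upright 8 mm thick, 36 mm high
- slot_1 (a point): middle of the bottom (the chest's floor, 8 mm above the table) of the rightmost rack slot; at y = +7 mm in the chest. Slots are 32 mm wide and 172 mm long along the chest's x; the dividers beside them are 16 mm high and 20 mm wide (24 at the rack's two sides)
- slot_2 (a point): the same for the middle slot, at y = +59 mm
- slot_3 (a point): the same for the left slot, at y = +111 mm
- tray_mid (a point): middle of the tray's floor, at x = 0, y = -96 mm in the chest, 8 mm above the table
- lid (a joint): angle of the chest's lid, a 10 mm board hinged along the upper back edge: 0 shut, grows as it rises, 1.75 fully open (leaning back past upright). The hinge is stiff: the lid stays where it is left; about 0.75 N m to raise it, about 4 to 5 N at the handle
- lid_hinge (a point): point on the lid's hinge axis (chest frame x = +94, y = 0, z = 68.5 mm), the axis runs along the chest's y
- lid_handle (a point): middle of the lid's steel bow handle, a round bar 10 mm in diameter and 90 mm long along the chest's y, 35 mm above the lid's top, 30 mm behind the lid's front edge, 60 mm left of the chest's middle; moves with the lid
- hasp (a joint): angle of the steel hasp, which is hinged on the front edge of the lid: 0 hanging down flat on the chest's front with its slot over the staple (the staple then blocks the lid), grows as it swings outwards and up, 2.4 at its stop (folded up above the lid's edge). A little friction (0.04 N m) holds it where it is left
- hasp_hinge (a point): point on the hasp's hinge axis at the middle of the hasp (with the lid shut: chest frame x = -97, y = -30, z = 76.5 mm); the axis runs along the chest's y
- hasp_bar (a point): middle of the hasp's pull, a round crossbar 12 mm thick and 40 mm long along the chest's y, on a stalk off the hasp plate; with the hasp at 0 it lies 40.5 mm below and 30 mm in front of the hasp's hinge. Can be pinched across its two ends, so that it pivots between the fingers. Moves with the hasp
- stand: plywood draining stand, 110 mm (x) x 152 mm (y), fixed to the table; origin: centre of its underside. Three slots 32 mm wide run along its x, at y = -52, 0 and +52 mm; slot bottom at z = 8 mm, dividers 16 mm high above that (20 mm wide)
- oak_block: brown oak block 55 x 85 x 42 mm (x, y, z), 0.15 to 0.3 kg, lying on the table behind the stand, right of the low white carved panel; origin: centre of its underside. Not to be mistaken for the larger, paler cork sanding block near it
- stone_1: grey sharpening stone, plain bar 50 x 150 x 24 mm, 0.3 to 0.6 kg, standing on a long edge in a slot of the stand (50 mm high). Two or three are present, the rest absent (None). Origin: centre of a 50 x 150 face; z points from there through the 24 mm thickness (stone's middle: origin + 12 mm along z), y along the 150 mm length, x along the 50 mm side, vertical while it stands on edge
- stone_2: grey sharpening stone, plain bar 50 x 150 x 24 mm, 0.3 to 0.6 kg, standing on a long edge in a slot of the stand (50 mm high). Two or three are present, the rest absent (None). Origin: centre of a 50 x 150 face; z points from there through the 24 mm thickness (stone's middle: origin + 12 mm along z), y along the 150 mm length, x along the 50 mm side, vertical while it stands on edge
- stone_3: grey sharpening stone, plain bar 50 x 150 x 24 mm, 0.3 to 0.6 kg, standing on a long edge in a slot of the stand (50 mm high). Two or three are present, the rest absent (None). Origin: centre of a 50 x 150 face; z points from there through the 24 mm thickness (stone's middle: origin + 12 mm along z), y along the 150 mm length, x along the 50 mm side, vertical while it stands on edge
- tape: roll of masking tape lying flat, 105 mm across, 25 mm high, a bystander; origin: centre of its underside
- abrasive_block: cork sanding block 62 x 108 x 33 mm, a bystander; origin: centre of its underside
- square: try square 110 x 168 x 17 mm, a bystander; origin: centre of its underside

How it is judged:
By the outcome, as a careful person would: the job done as asked, in the order asked, and still so for the second after the job is handed in, with the robot touching nothing.
Of stone_1, stone_2, stone_3 only 2 to 3 are there at a start; the rules pass over those that are not, and their reading is None.
At some moment in a run one of oak_block may be knocked a few centimetres aside while the robot is not near it.
It also fails if it takes over 210 s, if anything falls off the work surface, if the arm or the gripper's body presses on something with over 40 N, if the wrist force passes 120 N, or if a joint passes its speed limit or range.

## Working session

There is one attempt and no reset: what is moved stays moved. The work goes in short steps, Python scripts to look and compute and a tool call to move; the robot and the scene stay as the last step left them, time stands still between calls to the robot, and variables do not carry over. Pictures are saved under pics/ and viewed, at most 14 in all, crops included, and the job is handed in when it is done.

Besides the shell and the picture viewer there is one more tool, called after "Call:" by a JSON object that holds its "name" and its "arguments". send_rows: Moves the arm, as the interface text tells. Its arguments: {"type":"object","properties":{"increments":{"type":"array"},"newtons":{"type":"number"}},"required":["increments"]}

```bash
mkdir -p pics; ls
python3 - <<'E'
from workcell import *
import cv2,numpy as np
print(observe())
for n in("side","top"):
    f=grab_frame(n); cv2.imwrite(f"pics/{n}0.png",cv2.resize(f,(800,600),interpolation=cv2.INTER_CUBIC)); cv2.imwrite(f"pics/raw_{n}0.png",f)
    print(n,camera_params(n))
E
```

```text
pics
{'clock': 0.0, 'qpos': array([ 1.19977322,  0.52200014, -0.03633403,  1.59997925,  0.02120695,
        1.02109406, -0.11283501]), 'qd': array([-0.00062954,  0.00033164,  0.00041907,  0.00136095,  0.00106539,
       -0.00071818, -0.00149193]), 'joint_efforts': array([-1.33719099e-03, -9.27122927e+01,  1.97983459e+00, -3.69930947e+01,
        1.78269582e-02,  8.31012876e-03, -1.05018030e-04]), 'position': array([ 0.18505158, -0.59660407,  0.19974462]), 'tool_rot': array([-3.14050002e+00,  8.00703403e-05,  3.00787034e-01]), 'force': array([-0.44482771,  0.71525663,  0.66033842]), 'moment': array([-0.03681124, -0.02904085,  0.00795683]), 'finger_force': 0.0, 'grip_width': 0.0854497527926447}
side {'fovy': 48.309861710520785, 'cx': 257.89598395423536, 'cy': 191.04604743761396, 'distortion': array([-0.0360563,  0.       ,  0.       ,  0.       ,  0.       ]), 'extrinsics': array([[-0.86836718, -0.4958625 , -0.00766887,  0.58735887],
       [-0.32505852,  0.58079345, -0.746335  ,  0.15453882],
       [ 0.37453357, -0.64559999, -0.6655263 ,  1.14368102],
       [ 0.        ,  0.        ,  0.        ,  1.        ]])}
top {'fovy': 45.191376153563965, 'cx': 253.55172809357026, 'cy': 196.97969780057144, 'distortion': array([-0.14496632,  0.        ,  0.        ,  0.        ,  0.        ]), 'extrinsics': array([[ 0.02531444, -0.99966267, -0.00580683,  0.17270921],
       [-0.99221812, -0.0244167 , -0.12209434,  0.59565621],
       [ 0.12191137,  0.00885239, -0.99250151,  1.71977919],
       [ 0.        ,  0.        ,  0.        ,  1.        ]])}
```

View pics/side0.png

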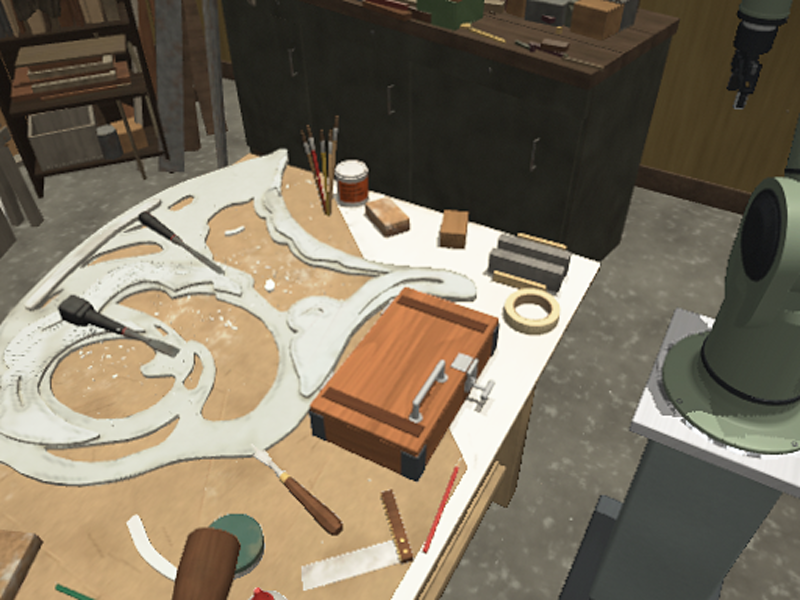

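View pics/top0.png

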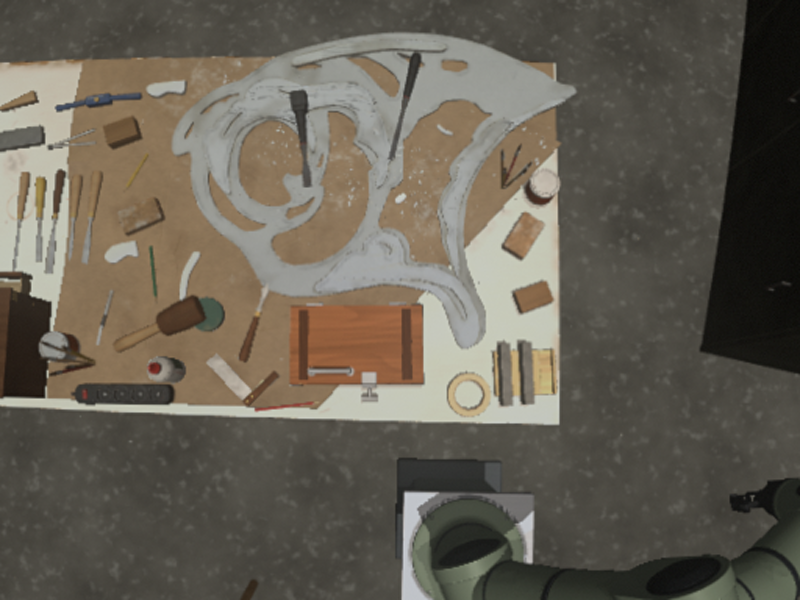

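The side view shows the shut chest at about (405,380) with its hasp at (480,385), two stones in the stand at (530,262), the oak block at (454,228) and the cork block at (388,216). The top view shows the chest at (357,344), the stones at (505,373) and (525,373), and the oak block at (533,296). The right slot is empty. Next, enlarged crops.

```bash
cat > h.py <<'E'
from workcell import *
import cv2,numpy as np
def cam(n):
    c=camera_params(n); f=192/np.tan(np.radians(c["fovy"])/2)
    return np.array([[f,0,c["cx"]],[0,f,c["cy"]],[0,0,1]]),np.array(c["distortion"]),np.array(c["extrinsics"])
def proj(n,P):
    K,D,E=cam(n); return cv2.projectPoints(np.atleast_2d(np.array(P,float)),cv2.Rodrigues(E[:3,:3])[0],E[:3,3],K,D)[0][:,0]
def unproj(n,px,z):
    K,D,E=cam(n); u=cv2.undistortPoints(np.array(px,float).reshape(-1,1,2),K,D)[:,0]
    d=np.c_[u,np.ones(len(u))]@E[:3,:3]; o=-E[:3,:3].T@E[:3,3]
    return o+d*((np.atleast_1d(z)-o[2])/d[:,2])[:,None]
def crop(src,out,x,y,w,h,s,img=None):
    im=cv2.imread(src) if img is None else img
    cv2.imwrite(out,cv2.resize(im[y:y+h,x:x+w],None,fx=s,fy=s,interpolation=cv2.INTER_CUBIC))
def rz(a): c,s=np.cos(a),np.sin(a); return np.array([[c,-s,0],[s,c,0],[0,0,1]])
E
python3 -c "
from h import *
crop('pics/raw_top0.png','pics/ct.png',180,135,180,130,4.4)
crop('pics/raw_side0.png','pics/cs.png',195,110,190,140,4.2)"
```

```text
(no output)
```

View pics/ct.png

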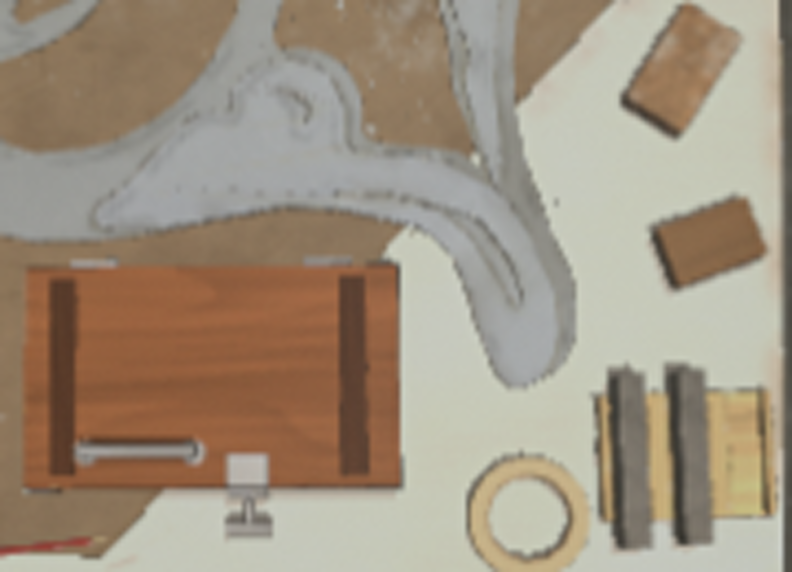

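View pics/cs.png

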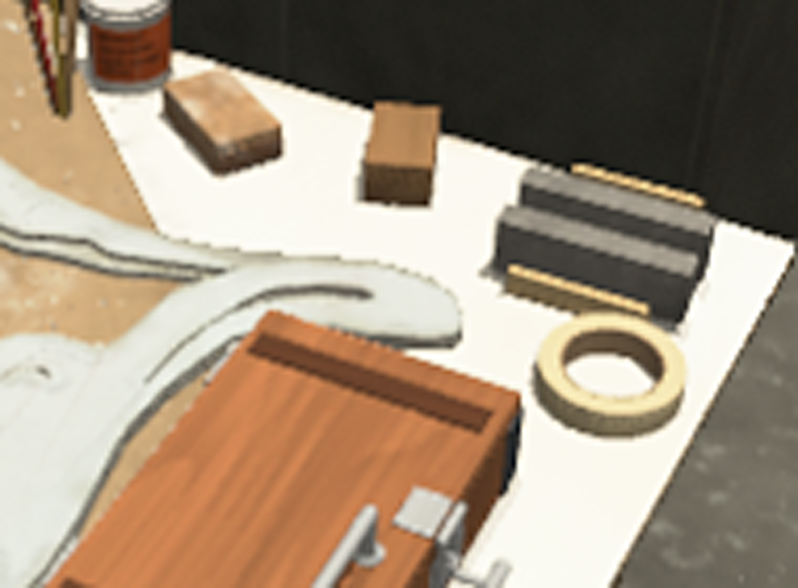

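The top crop shows the lid corners at (27,266), (398,265), (402,487) and (25,489), the stones' tops at about (630,458) and (690,455), and the oak block at (708,242). In the side crop the stones' tops are at (610,195) and (600,238), and the oak block's top is at (404,135). I'll convert these to positions.

Run:
```python
from h import *
np.set_printoptions(precision=4,suppress=True)
T=lambda p:np.array(p,float)/4.4+[180,135]-0.5+.5/4.4
S=lambda p:np.array(p,float)/4.2+[195,110]-.5+.5/4.2
L=unproj("top",T([(27,266),(398,265),(402,487),(25,489)]),.0785);print("lid",L,L.mean(0)[:2])
print("lid side",unproj("side",S([(270,312),(520,395)]),.0785))
print("handle",unproj("top",T([(78,452),(202,452)]),.1135))
print("haspbar",unproj("top",T([(226,532),(272,532)]),.036))
print("haspbar side",unproj("side",S([(505,562)]),.036))
print("stoneL top",unproj("top",T([(620,372),(643,370),(652,545),(630,547)]),.058))
print("stoneM top",unproj("top",T([(678,367),(700,367),(712,542),(690,544)]),.058))
print("side stoneM",unproj("side",S([(525,178),(537,168),(714,216),(708,224)]),.058))
print("side stoneL",unproj("side",S([(500,215),(512,206),(698,260),(690,272)]),.058))
print("stand",unproj("top",T([(600,393),(768,390),(773,513),(602,518)]),.024))
print("oak top",unproj("top",T([(657,229),(740,198),(764,246),(680,287)]),.042))
print("oak side",unproj("side",S([(376,103),(440,106),(434,165),(366,162)]),.042))
print("cork top",unproj("top",T([(685,4),(738,37),(677,135),(625,98)]),.033).mean(0))
print("tape",unproj("top",T([(528,513)]),.025))
print("panel tip",unproj("top",T([(520,385),(575,310)]),.02))
```

```text
lid [[0.587  0.4404 0.0785]
 [0.5956 0.1259 0.0785]
 [0.4088 0.1186 0.0785]
 [0.3986 0.4344 0.0785]] [0.4975 0.2798]
lid side [[0.5963 0.1332 0.0785]
 [0.414  0.1257 0.0785]]
handle [[0.4297 0.3863 0.1135]
 [0.4325 0.2843 0.1135]]
haspbar [[0.3673 0.2668 0.036 ]
 [0.3684 0.2275 0.036 ]]
haspbar side [[0.3761 0.2258 0.036 ]]
stoneL top [[ 0.511  -0.0658  0.058 ]
 [ 0.5132 -0.0855  0.058 ]
 [ 0.3649 -0.0947  0.058 ]
 [ 0.3628 -0.076   0.058 ]]
stoneM top [[ 0.5164 -0.1156  0.058 ]
 [ 0.5168 -0.1345  0.058 ]
 [ 0.3683 -0.1459  0.058 ]
 [ 0.3663 -0.1271  0.058 ]]
side stoneM [[ 0.5154 -0.1192  0.058 ]
 [ 0.5125 -0.1357  0.058 ]
 [ 0.3733 -0.1445  0.058 ]
 [ 0.374  -0.133   0.058 ]]
side stoneL [[ 0.5131 -0.0675  0.058 ]
 [ 0.5098 -0.082   0.058 ]
 [ 0.3661 -0.0889  0.058 ]
 [ 0.3665 -0.073   0.058 ]]
stand [[ 0.495  -0.0533  0.024 ]
 [ 0.5008 -0.2005  0.024 ]
 [ 0.3941 -0.2053  0.024 ]
 [ 0.387  -0.0563  0.024 ]]
oak top [[ 0.6373 -0.0993  0.042 ]
 [ 0.6665 -0.1721  0.042 ]
 [ 0.6248 -0.1931  0.042 ]
 [ 0.5871 -0.1196  0.042 ]]
oak side [[ 0.6715 -0.1753  0.042 ]
 [ 0.6236 -0.1971  0.042 ]
 [ 0.5923 -0.1207  0.042 ]
 [ 0.6409 -0.0981  0.042 ]]
cork top [ 0.7827 -0.1221  0.033 ]
tape [[0.3899 0.0078 0.025 ]]
panel tip [[ 0.5006  0.0161  0.02  ]
 [ 0.5673 -0.0311  0.02  ]]
```

Everything fits the given sizes. The chest is at about (0.4975, 0.2795) with yaw 0.033. The stones are in the stand's left and middle slots, and the right slot is empty. I'll write the move helper and take the first transit.

```bash
cat >> h.py <<'E'
from scipy.spatial.transform import Rotation as Ro
C=np.array([.4975,.2795,0]); CY=.033
def ch(p): return C+rz(CY)@(np.array(p)/1000)      # chest mm -> world m
def td(psi,tilt=0):   # tool down, yaw psi; tilt>0: about chest y, tool pointing towards the robot (-x) below
    return Ro.from_matrix(rz(CY))*Ro.from_euler('y',tilt)*Ro.from_matrix(rz(-CY))*Ro.from_euler('xyz',[np.pi,0,psi])
def go(*wps):         # (pos, Rotation) list -> increments from the present pose
    o=observe(); R0=Ro.from_euler('xyz',o["tool_rot"])
    print("t",round(o["clock"],2),"pos",np.round(o["position"],4),"rpy",np.round(o["tool_rot"],3),"F",np.round(o["force"],1),"w",round(o["grip_width"],4))
    for p,R in wps:
        print([np.round(R0.inv().apply(np.array(p)-o["position"])*1000,1).tolist(),np.round((R0.inv()*R).as_rotvec(degrees=True),1).tolist()])
E
python3 -c "
from h import *
go(([.42,-.25,.25],td(CY)))"
```

```text
t 0.1 pos [ 0.185  -0.5966  0.1998] rpy [-3.141  0.     0.301] F [0.5 0.2 0.6] w 0.0854
[[327.1, -261.5, -50.0], [-0.1, 0.0, 15.3]]
```

Call:
{"name": "send_rows", "arguments": {"increments": [[[327,-262,-50],[0,0,15.3],1],[[327,-262,-50],[0,0,15.3],1],[[327,-262,-50],[0,0,15.3],1],[[327,-262,-50],[0,0,15.3],1],[[327,-262,-50],[0,0,15.3],1],[[327,-262,-50],[0,0,15.3],1],[[327,-262,-50],[0,0,15.3],1],[[327,-262,-50],[0,0,15.3],1],[[327,-262,-50],[0,0,15.3],1],[[327,-262,-50],[0,0,15.3],1]], "newtons": 30}}

```text
clock: 1.1
position: [0.4217, -0.2469, 0.2505]
tool_rot: [-3.141, -0.001, 0.039]
force: [0.3, -0.9, -0.8]
grip_width: 0.0855
finger_force: 0.0
```

```bash
python3 -c "
from h import *
b=ch([-127,-30,36]);print(b)
go((b+[0,0,.2],td(CY)))"
```

```text
[0.37155897 0.24532609 0.036     ]
t 1.1 pos [ 0.4217 -0.2469  0.2505] rpy [-3.141e+00 -1.000e-03  3.900e-02] F [ 0.3 -0.9 -0.8] w 0.0855
[[-31.1, -493.8, 14.8], [-0.0, -0.0, 0.3]]
```

Call:
{"name": "send_rows", "arguments": {"increments": [[[10,-200,0],[0,0,0.3],1],[[10,-200,0],[0,0,0.3],1],[[10,-200,0],[0,0,0.3],1],[[10,-200,0],[0,0,0.3],1],[[-31,-494,15],[0,0,0.3],1],[[-31,-494,15],[0,0,0.3],1],[[-31,-494,15],[0,0,0.3],1],[[-31,-494,15],[0,0,0.3],1],[[-31,-494,15],[0,0,0.3],1],[[-31,-494,15],[0,0,0.3],1]]}}

```text
clock: 2.1
position: [0.3718, 0.2441, 0.2352]
tool_rot: [3.141, -0.0, 0.027]
force: [1.3, 0.0, -0.1]
grip_width: 0.0853
finger_force: 0.0
```

```bash
python3 -c "
from h import *
b=ch([-127,-30,36])
go((b+[0,0,-.014],td(CY)))"
```

```text
t 2.1 pos [0.3718 0.2441 0.2352] rpy [ 3.141 -0.     0.027] F [ 1.3  0.  -0.1] w 0.0853
[[-0.3, -1.3, 213.2], [0.0, -0.0, -0.3]]
```

Call:
{"name": "send_rows", "arguments": {"increments": [[[0,-1,50],[0,0,0],1],[[0,-1,100],[0,0,0],1],[[0,-1,130],[0,0,0],1],[[0,-1,160],[0,0,0],1],[[0,-1,180],[0,0,0],1],[[0,-1,195],[0,0,0],1],[[0,-1,205],[0,0,0],1],[[0,-1,213],[0,0,0],1],[[0,-1,213],[0,0,0],1]]}}

```text
clock: 3.0
position: [0.3721, 0.2435, 0.0217]
tool_rot: [3.141, 0.001, 0.028]
force: [-0.8, 0.1, 0.4]
grip_width: 0.0855
finger_force: 0.0
```

```bash
python3 -c "
from h import *
go()
f=grab_frame('side');crop('','pics/h1.png',230,150,160,130,4.6,f)
f=grab_frame('top');crop('','pics/h1t.png',190,190,120,100,5,f)
print(proj('side',[ch([-127,-10,36]),ch([-127,-50,36]),ch([-97,-30,76.5])]))"
```

```text
t 3.0 pos [0.3721 0.2435 0.0217] rpy [3.141e+00 1.000e-03 2.800e-02] F [-0.8  0.1  0.4] w 0.0855
[[310.36738069 254.43032422]
 [316.30524088 243.86030626]
 [303.64687682 234.44169794]]
```

View pics/h1.png

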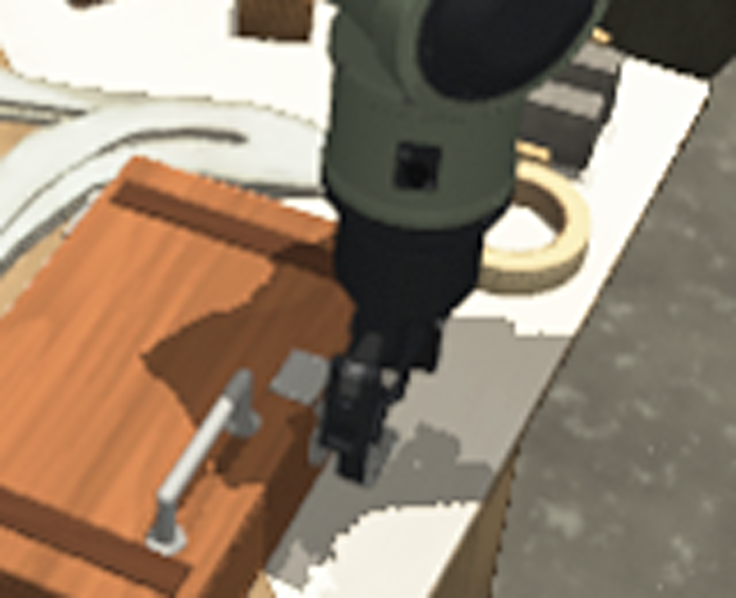

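The gripper straddles the hasp bar, with the fingers at about (350,430) in the crop and clear of the lid. I'll close it and expect a width of 40 mm.

Call:
{"name": "send_rows", "arguments": {"increments": [[[0,0,0],[0,0,0],-1],[[0,0,0],[0,0,0],-1],[[0,0,0],[0,0,0],-1],[[0,0,0],[0,0,0],-1],[[0,0,0],[0,0,0],-1],[[0,0,0],[0,0,0],-1]], "newtons": 25}}

```text
clock: 3.7
position: [0.3722, 0.2439, 0.0224]
tool_rot: [-3.142, -0.0, 0.029]
force: [1.3, -0.2, 0.6]
grip_width: 0.0
finger_force: 0.0
```

Run:
```python
from h import *
# arc of the bar (chest x,z offsets), tool down
a0=np.arctan2(-40.5,30); r=np.hypot(40.5,30)
o=observe(); p0=o["position"]
w=[]
for h in np.linspace(.12,2.4,20):
    f=r*np.cos(a0+h)-30; z=r*np.sin(a0+h)+40.5
    w.append((p0+rz(CY)@np.array([-f,0,z])/1000,Ro.from_euler('xyz',o["tool_rot"])))
go(*w)
```

```text
t 3.7 pos [0.3722 0.2439 0.0224] rpy [-3.142 -0.     0.029] F [ 1.3 -0.2  0.6] w 0.0
[[-4.6, 0.0, -3.9], [0.0, 0.0, 0.0]]
[[-8.8, 0.0, -8.3], [0.0, 0.0, 0.0]]
[[-12.3, 0.1, -13.2], [0.0, 0.0, 0.0]]
[[-15.3, 0.1, -18.4], [0.0, 0.0, 0.0]]
[[-17.6, 0.1, -24.0], [0.0, 0.0, 0.0]]
[[-19.3, 0.1, -29.8], [0.0, 0.0, 0.0]]
[[-20.2, 0.1, -35.8], [0.0, 0.0, 0.0]]
[[-20.4, 0.1, -41.8], [0.0, 0.0, 0.0]]
[[-19.9, 0.1, -47.9], [0.0, 0.0, 0.0]]
[[-18.6, 0.1, -53.8], [0.0, 0.0, 0.0]]
[[-16.7, 0.1, -59.5], [0.0, 0.0, 0.0]]
[[-14.1, 0.1, -65.0], [0.0, 0.0, 0.0]]
[[-10.8, 0.0, -70.1], [0.0, 0.0, 0.0]]
[[-7.0, 0.0, -74.7], [0.0, 0.0, 0.0]]
[[-2.6, 0.0, -78.9], [0.0, 0.0, 0.0]]
[[2.2, -0.0, -82.5], [0.0, 0.0, 0.0]]
[[7.4, -0.0, -85.6], [0.0, 0.0, 0.0]]
[[13.0, -0.1, -87.9], [0.0, 0.0, 0.0]]
[[18.8, -0.1, -89.6], [0.0, 0.0, 0.0]]
[[24.8, -0.1, -90.6], [0.0, 0.0, 0.0]]
```

The gripper closed to zero, so it missed the bar. I'll look at it.

Run:
```python
from h import *
f=grab_frame('side');a=cv2.resize(f[205:270,275:350],(390,338),interpolation=cv2.INTER_CUBIC)
g=grab_frame('top');b=cv2.resize(g[215:280,200:275],(390,338),interpolation=cv2.INTER_CUBIC)
cv2.imwrite('pics/h2.png',np.hstack([a,b]))
c=cv2.imread('pics/raw_side0.png');d=cv2.imread('pics/raw_top0.png')
cv2.imwrite('pics/h2.png',np.vstack([np.hstack([a,b])[:290],np.hstack([cv2.resize(c[205:270,275:350],(390,338),interpolation=cv2.INTER_CUBIC),cv2.resize(d[215:280,200:275],(390,338),interpolation=cv2.INTER_CUBIC)])[:300]]))
for n in('side','top'):print(proj(n,[ch([-127,-10,36]),ch([-127,-50,36]),ch([-97,-30,76.5]),observe()['position'],observe()['position']+[0,0,.019]])-([275,205] if n=='side' else [200,215]))
```

```text
[[35.36738069 49.43032422]
 [41.30524088 38.86030626]
 [28.64687682 29.44169794]
 [37.97757958 47.07038431]
 [38.56061085 42.25770815]]
[[31.40657696 39.58237639]
 [42.03117332 39.51470436]
 [36.21811822 31.39279698]
 [37.26396304 39.39479475]
 [37.05671748 39.40322496]]
```

View pics/h2.png

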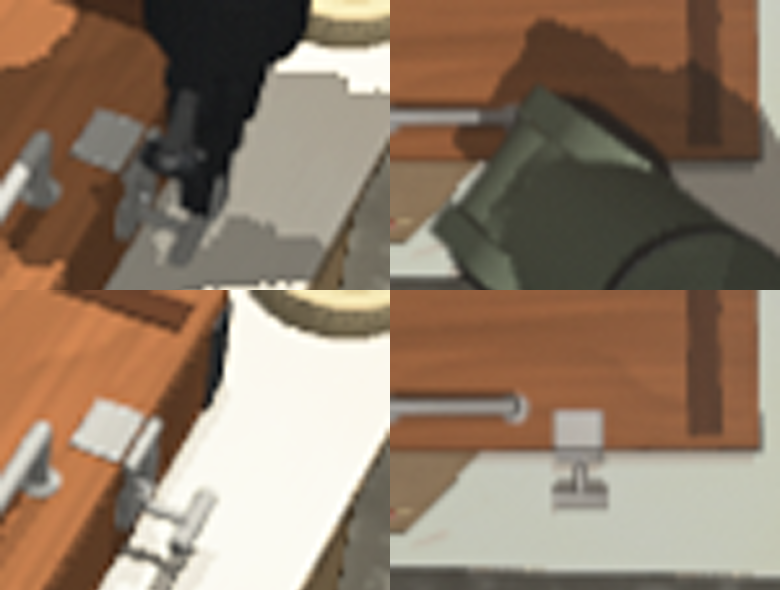

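The bar still seems to be where it was, but this crop doesn't show how the fingers lie against it. I'll take one sharper comparison.

Run:
```python
from h import *
f=grab_frame('side');c=cv2.imread('pics/raw_side0.png')
q=lambda i:cv2.resize((255*(i[215:265,290:330]/255.)**.6).astype('uint8'),(400,500),interpolation=cv2.INTER_LINEAR)
cv2.imwrite('pics/h3.png',np.hstack([q(c),q(f)]))
p=observe()['position'];print((proj('side',[ch([-127,-10,36]),ch([-127,-50,36]),ch([-97,-30,76.5]),p,p+[0,0,.04]])-[290,215])*10)
```

```text
[[203.67380687 394.3032422 ]
 [263.05240875 288.60306264]
 [136.46876823 194.4169794 ]
 [229.83115522 370.69354421]
 [242.26004515 268.05131744]]
```

View pics/h3.png

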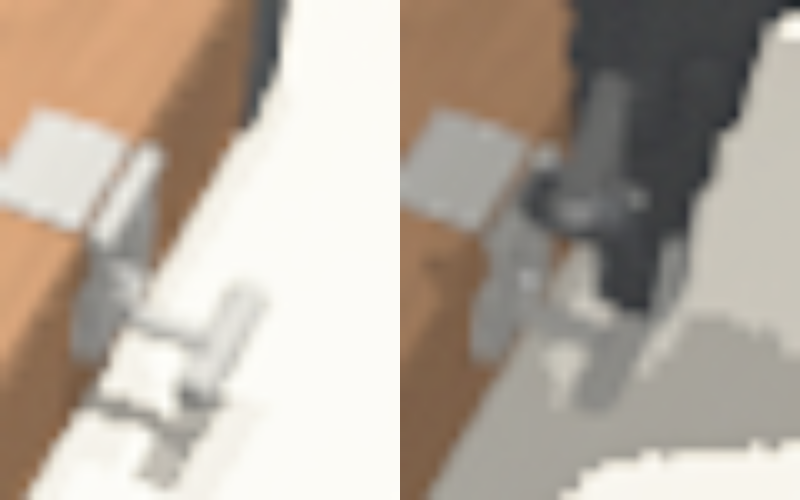

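Run:
```python
from h import *
p=np.array([.3721,.2435,.0217])
print(observe()['grip_width'],observe()['finger_force'],observe()['force'])
for dz in(0,.013,.03):print(proj('side',[p+[0,.043,dz],p+[0,.057,dz]]))
print('seen',(307.2,254.3),unproj('side',[[307.2,254.3]],[.035]),unproj('side',[[312.5,246.2]],[.022]),unproj('side',[[312.5,246.2]],[.044]))
```

```text
-0.00021520685561291465 0.0 [ 0.0253088  -0.21963261 -0.22015002]
[[306.02656734 263.54716813]
 [303.66663319 267.38626231]]
[[306.37841723 260.27832454]
 [304.0023312  264.12181055]]
[[306.84693123 255.92214779]
 [304.4494159  259.7707185 ]]
seen (307.2, 254.3) [[0.3783964  0.26806894 0.035     ]] [[0.38162077 0.22586707 0.022     ]] [[0.37522585 0.2441533  0.044     ]]
```

```bash
python3 -c "
import workcell as w
print([n for n in dir(w) if n[0]!='_']); print(getattr(w,'tcp_to_grasp',None)); print(w.observe())"
```

```text
['IKError', 'camera_params', 'grab_frame', 'job_done', 'observe', 'tcp_to_grasp']
-0.0187
{'clock': 3.85, 'qpos': array([-0.56184406,  0.55906459, -0.19455034,  2.18439919,  0.254837  ,
        0.41877376, -2.50329871]), 'qd': array([-0.00054094,  0.00179297,  0.00213973, -0.0009278 ,  0.00039815,
        0.00034105,  0.00034009]), 'joint_efforts': array([ 1.67114264e-02, -7.63222289e+01, -7.52869193e-01, -1.70927560e+01,
        8.59366410e-03,  1.66687361e-03,  9.05608090e-05]), 'position': array([0.37214697, 0.24383202, 0.02229857]), 'tool_rot': array([3.14157982e+00, 6.13080018e-05, 2.85063528e-02]), 'force': array([ 0.0253088 , -0.21963261, -0.22015002]), 'moment': array([-0.04109337,  0.01320077, -0.01531375]), 'finger_force': 0.0, 'grip_width': -0.00021520685561291465}
```

Call:
{"name": "send_rows", "arguments": {"increments": [[[0,0,-20],[0,0,0],1],[[0,0,-20],[0,0,0],1],[[0,0,-20],[0,0,0],1],[[0,0,-20],[0,0,0],1],[[0,0,5],[0,0,0],1],[[0,0,12],[0,0,0],1],[[0,0,12],[0,0,0],1]]}}

```text
clock: 4.55
position: [0.3713, 0.2434, 0.0093]
tool_rot: [3.14, 0.002, 0.029]
force: [-0.6, -0.2, 0.4]
grip_width: 0.0857
finger_force: 0.0
```

Call:
{"name": "send_rows", "arguments": {"increments": [[[0,0,0],[0,0,0],-1],[[0,0,0],[0,0,0],-1],[[0,0,0],[0,0,0],-1],[[0,0,0],[0,0,0],-1],[[0,0,0],[0,0,0],-1],[[0,0,0],[0,0,0],-1]], "newtons": 25}}

```text
clock: 5.15
position: [0.3726, 0.2441, 0.0108]
tool_rot: [-3.141, -0.001, 0.028]
force: [0.7, 0.5, 5.3]
grip_width: 0.0005
finger_force: 2.8
```

The wrist's last joint is near its limit, and the fingertips seem higher than the TCP reads. I'll retreat, turn the wrist half round, and touch the bare table to settle the tip height.

Call:
{"name": "send_rows", "arguments": {"increments": [[[0,0,-40],[0,0,0],-1],[[0,0,-90],[0,0,0],-1],[[0,0,-140],[0,0,8],-1],[[0,0,-140],[0,0,16],-1],[[0,0,-140],[0,0,24],-1],[[0,0,-140],[0,0,32],-1],[[0,0,-140],[0,0,40],-1],[[0,0,-140],[0,0,48],-1],[[0,0,-140],[0,0,56],-1],[[0,0,-140],[0,0,64],-1]]}}

```text
clock: 6.15
position: [0.3719, 0.244, 0.1506]
tool_rot: [3.136, 0.004, -0.84]
force: [0.1, 0.0, -1.6]
grip_width: 0.0001
finger_force: 0.0
```

Call:
{"name": "send_rows", "arguments": {"increments": [[[0,0,0],[0,0,8],-1],[[0,0,0],[0,0,16],-1],[[0,0,0],[0,0,24],-1],[[0,0,0],[0,0,32],-1],[[0,0,0],[0,0,40],-1],[[0,0,0],[0,0,48],-1],[[0,0,0],[0,0,56],-1],[[0,0,0],[0,0,64],-1],[[0,0,0],[0,0,72],-1],[[0,0,0],[0,0,80],-1]]}}

```text
clock: 7.15
position: [0.3583, 0.1205, 0.0902]
tool_rot: [3.1, 0.1, -1.949]
force: [1.1, 0.1, 0.3]
grip_width: 0.0
finger_force: 0.0
```

```bash
python3 -c "
from h import *
print(observe()['qpos'])
go(([.46,.055,.1],td(CY+np.pi)),([.46,.055,.05],td(CY+np.pi)))"
```

```text
[-1.25622922  0.95177707  1.42164577  2.37269903 -1.26289936  1.13695073
 -2.51950943]
t 7.15 pos [0.3583 0.1205 0.0902] rpy [ 3.1    0.1   -1.949] F [1.1 0.1 0.3] w 0.0
[[22.3, -118.1, -16.9], [5.4, 3.7, 66.5]]
[[27.3, -120.2, 32.8], [5.4, 3.7, 66.5]]
```

I turned it the wrong way, into the joint limit. I'll unwind it in the other direction while rising.

```bash
python3 -c "
from h import *
go(([.40,.18,.25],td(-1.949+1.4)))"
```

```text
t 7.15 pos [0.3583 0.1205 0.0902] rpy [ 3.1    0.1   -1.949] F [1.1 0.1 0.3] w 0.0
[[-86.4, -10.5, -152.4], [-2.1, 6.4, -80.0]]
```

Call:
{"name": "send_rows", "arguments": {"increments": [[[-9,-1,-15],[0,1,-8],-1],[[-17,-2,-30],[0,1,-16],-1],[[-26,-3,-46],[-1,2,-24],-1],[[-35,-4,-61],[-1,3,-32],-1],[[-43,-5,-76],[-1,3,-40],-1],[[-52,-6,-91],[-1,4,-48],-1],[[-60,-7,-107],[-1,4,-56],-1],[[-69,-8,-122],[-2,5,-64],-1],[[-78,-9,-137],[-2,6,-72],-1],[[-86,-10,-152],[-2,6,-80],-1]]}}

```text
clock: 8.15
position: [0.3994, 0.1816, 0.2502]
tool_rot: [-3.137, 0.003, -0.539]
force: [0.4, 0.4, -0.4]
grip_width: 0.0002
finger_force: 0.0
```

```bash
python3 -c "
from h import *
print(observe()['qpos'])
psi=observe()['tool_rot'][2]
go(([.44,.12,.25],td(psi+1.4)))"
```

```text
[-1.56274264  0.4887934   1.40236535  2.03622456 -0.55719397  1.08648138
 -2.01019174]
t 8.15 pos [0.3994 0.1816 0.2502] rpy [-3.137e+00  3.000e-03 -5.390e-01] F [ 0.4  0.4 -0.4] w 0.0002
[[66.4, 32.0, -0.2], [-0.4, -0.0, -80.2]]
```

Call:
{"name": "send_rows", "arguments": {"increments": [[[7,3,0],[0,0,-8],-1],[[13,6,0],[0,0,-16],-1],[[20,9,0],[0,0,-24],-1],[[27,13,0],[0,0,-32],-1],[[33,16,0],[0,0,-40],-1],[[40,19,0],[0,0,-48],-1],[[46,22,0],[0,0,-56],-1],[[53,26,0],[0,0,-64],-1],[[60,29,0],[0,0,-72],-1],[[66,32,0],[0,0,-80],-1]]}}

```text
clock: 9.15
position: [0.4392, 0.119, 0.2493]
tool_rot: [-3.137, -0.005, 0.856]
force: [0.4, -0.4, -1.0]
grip_width: 0.0003
finger_force: 0.0
```

Call:
{"name": "send_rows", "arguments": {"increments": [[[0,0,0],[0,0,-8],-1],[[0,0,0],[0,0,-16],-1],[[0,0,0],[0,0,-24],-1],[[0,0,0],[0,0,-32],-1],[[0,0,0],[0,0,-40],-1],[[0,0,0],[0,0,-48],-1],[[0,0,0],[0,0,-56],-1],[[0,0,0],[0,0,-64],-1],[[0,0,0],[0,0,-72],-1],[[0,0,0],[0,0,-80],-1]]}}

```text
clock: 10.15
position: [0.439, 0.1193, 0.2493]
tool_rot: [3.138, -0.006, 2.253]
force: [-0.7, -0.1, 0.2]
grip_width: 0.0
finger_force: 0.0
```

```bash
python3 -c "
from h import *
print(observe()['qpos'])
go(([.46,.055,.1],td(CY+np.pi)))"
```

```text
[-0.91500689  0.21801628  0.62465089  1.98843446 -0.16075487  0.98020268
  0.46995665]
t 10.15 pos [0.439  0.1193 0.2493] rpy [ 3.138 -0.006  2.253] F [-0.7 -0.1  0.2] w 0.0
[[-64.0, -24.8, 148.9], [0.3, -0.2, -52.8]]
```

Call:
{"name": "send_rows", "arguments": {"increments": [[[-9,-4,21],[0,0,-8],-1],[[-18,-7,42],[0,0,-16],-1],[[-27,-11,64],[0,0,-24],-1],[[-37,-14,85],[0,0,-32],-1],[[-46,-18,106],[0,0,-40],-1],[[-55,-21,128],[0,0,-48],-1],[[-64,-25,149],[0,0,-53],-1],[[-64,-25,165],[0,0,-53],-1],[[-64,-25,180],[0,0,-53],-1],[[-64,-25,190],[0,0,-53],-1]]}}

```text
clock: 11.15
position: [0.4593, 0.0548, 0.0579]
tool_rot: [3.135, -0.001, -3.112]
force: [0.3, 0.7, 1.3]
grip_width: -0.0002
finger_force: 0.0
```

```bash
python3 -c "
from h import *
print(observe()['qpos'])
o=observe();p=o['position']
go(([.46,.055,.02],td(CY+np.pi)))
f=grab_frame('side');u=proj('side',[p])[0];print(u,proj('side',[p+[0,0,.02]]))
x,y=(u-[28,35]).astype(int);crop('','pics/tip.png',x,y,56,50,9,f);print(x,y,(u-[x,y]+.5)*9)"
```

```text
[-0.45378923  0.52329106  0.27684306  2.14358892 -0.29677326  0.51039182
  1.64898345]
t 11.15 pos [0.4593 0.0548 0.0579] rpy [ 3.135e+00 -1.000e-03 -3.112e+00] F [0.3 0.7 1.3] w -0.0002
[[-0.8, -0.0, 37.9], [0.4, -0.1, -0.2]]
[313.35114768 188.92109505] [[313.89737594 183.69938221]]
285 153 [259.66032909 327.78985547]
```

View pics/tip.png

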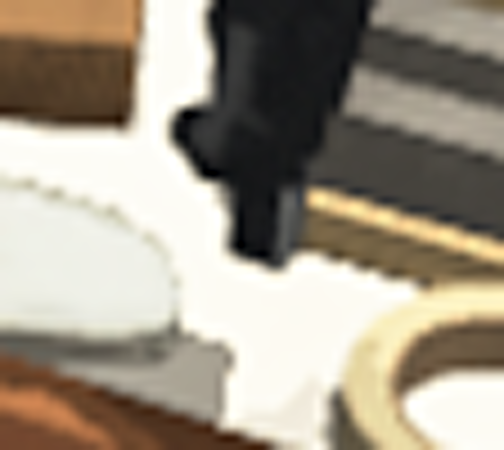

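The shut tip shows at (270,265), while the TCP should project to (260,328). That puts the tip about 27 mm above the reported TCP, so I'll confirm it by touch.

Call:
{"name": "send_rows", "arguments": {"increments": [[[0,0,20],[0,0,0],-1],[[0,0,40],[0,0,0],-1],[[0,0,55],[0,0,0],-1],[[0,0,63],[0,0,0],-1],[[0,0,70],[0,0,0],-1],[[0,0,74],[0,0,0],-1],[[0,0,74],[0,0,0],-1]]}}

```text
clock: 11.9
position: [0.4596, 0.0554, -0.0152]
tool_rot: [3.135, -0.001, -3.111]
force: [-0.0, -0.1, 0.0]
grip_width: -0.0001
finger_force: 0.0
```

Call:
{"name": "send_rows", "arguments": {"increments": [[[0,0,3],[0,0,0],-1],[[0,0,6],[0,0,0],-1],[[0,0,8],[0,0,0],-1],[[0,0,8],[0,0,0],-1]]}}

```text
clock: 12.3
position: [0.4595, 0.0554, -0.0234]
tool_rot: [3.135, -0.001, -3.111]
force: [-0.3, 0.1, -0.2]
grip_width: 0.0002
finger_force: 0.0
```

Call:
{"name": "send_rows", "arguments": {"increments": [[[0,0,2],[0,0,0],-1],[[0,0,4],[0,0,0],-1],[[0,0,4],[0,0,0],-1]]}}

```text
clock: 12.6
position: [0.4594, 0.0555, -0.0275]
tool_rot: [3.135, -0.001, -3.111]
force: [0.0, 0.3, 0.1]
grip_width: -0.0001
finger_force: 0.0
```

Call:
{"name": "send_rows", "arguments": {"increments": [[[0,0,2],[0,0,0],-1],[[0,0,4],[0,0,0],-1],[[0,0,4],[0,0,0],-1]]}}

```text
clock: 12.9
position: [0.4596, 0.0555, -0.031]
tool_rot: [3.135, -0.0, -3.112]
force: [-2.5, -0.0, 11.8]
grip_width: 0.0001
finger_force: 5.9
```

```bash
python3 -c "
from h import *
go()"
```

```text
t 12.9 pos [ 0.4596  0.0555 -0.031 ] rpy [ 3.135 -0.    -3.112] F [-2.5 -0.  11.8] w 0.0001
```

The tip touches the table at a reported z of −0.030. The earlier contact on the bar implied −0.031, so the real tip is 30 mm behind the reported TCP. I'll correct for that and retry the hasp.

```bash
cat >> h.py <<'E'
OFF=.030
def tip(o=None):
    o=o or observe(); return o["position"]-OFF*Ro.from_euler('xyz',o["tool_rot"]).apply([0,0,1])
def go(*wps):         # wps: (true tip position, Rotation)
    o=observe(); R0=Ro.from_euler('xyz',o["tool_rot"])
    print("t",round(o["clock"],2),"tip",np.round(tip(o),4),"rpy",np.round(o["tool_rot"],3),"F",np.round(o["force"],1),"w",round(o["grip_width"],4),"j7",round(o["qpos"][6],2))
    for p,R in wps:
        d=np.array(p)+OFF*R.apply([0,0,1])-o["position"]
        print([np.round(R0.inv().apply(d)*1000,1).tolist(),np.round((R0.inv()*R).as_rotvec(degrees=True),1).tolist()])
PD=CY+np.pi
E
python3 -c "
from h import *
b=ch([-127,-30,18])
go(([.46,.055,.2],td(PD)),(b+[0,0,.18],td(PD)))"
```

```text
t 12.9 tip [ 0.4596  0.0553 -0.001 ] rpy [ 3.135 -0.    -3.112] F [-2.5 -0.  11.8] w 0.0001 j7 1.71
[[-0.3, 0.8, -201.0], [0.4, -0.0, -0.2]]
[[82.4, 193.6, -197.7], [0.4, -0.0, -0.2]]
```

Call:
{"name": "send_rows", "arguments": {"increments": [[[0,0,-50],[0,0,0],1],[[0,0,-100],[0,0,0],1],[[0,0,-150],[0,0,0],1],[[25,40,-170],[0,0,0],1],[[50,80,-190],[0,0,0],1],[[65,120,-198],[0,0,0],1],[[82,160,-198],[0,0,0],1],[[82,194,-198],[0,0,0],1],[[82,194,-198],[0,0,0],1]]}}

```text
clock: 13.8
position: [0.371, 0.2501, 0.168]
tool_rot: [3.134, -0.0, -3.106]
force: [0.4, -0.8, -0.1]
grip_width: 0.0851
finger_force: 0.0
```

```bash
python3 -c "
from h import *
go((ch([-127,-30,18]),td(PD)))"
```

```text
t 13.8 tip [0.371  0.2498 0.198 ] rpy [ 3.134 -0.    -3.106] F [ 0.4 -0.8 -0.1] w 0.0851 j7 1.05
[[-0.4, -6.1, 180.0], [0.4, -0.0, 0.2]]
```

Call:
{"name": "send_rows", "arguments": {"increments": [[[0,-5,50],[0,0,0],1],[[0,-5,100],[0,0,0],1],[[0,-5,140],[0,0,0],1],[[0,-5,160],[0,0,0],1],[[0,-5,172],[0,0,0],1],[[0,-5,180],[0,0,0],1],[[0,-5,180],[0,0,0],1],[[0,-5,180],[0,0,0],-1],[[0,-5,180],[0,0,0],-1],[[0,-5,180],[0,0,0],-1]], "newtons": 25}}

```text
clock: 14.8
position: [0.3725, 0.2432, -0.0111]
tool_rot: [3.133, 0.001, -3.111]
force: [-6.7, 34.3, 16.0]
grip_width: 0.0442
finger_force: 18.1
```

Call:
{"name": "send_rows", "arguments": {"increments": [[[0,0,0],[0,0,0],-1],[[0,0,0],[0,0,0],-1],[[0,0,0],[0,0,0],-1]]}}

```text
clock: 15.1
position: [0.3726, 0.2461, -0.0106]
tool_rot: [3.13, 0.002, -3.108]
force: [-6.9, 21.2, 16.5]
grip_width: 0.039
finger_force: 24.5
```

Gripped at a width of 39 mm. Now the arc, with a small relief in y.

```bash
cat > arc.py <<'E'
from h import *
import sys
def hasp(h0,h1,n,dy=0):
    a0=np.arctan2(-40.5,30); r=np.hypot(40.5,30); o=observe(); R=Ro.from_euler('xyz',o["tool_rot"]); t=tip(o)
    b=lambda h:np.array([-r*np.cos(a0+h),0,r*np.sin(a0+h)])
    go(*[(t+rz(CY)@(b(h)-b(h0)+[0,dy,0])/1000,td(PD)) for h in np.linspace(h0,h1,n+1)[1:]])
hasp(*map(float,sys.argv[1:3]),int(sys.argv[3]),float(sys.argv[4]))
E
python3 arc.py 0 2.35 16 3
```

```text
t 15.1 tip [0.3726 0.2458 0.0194] rpy [ 3.130e+00  2.000e-03 -3.108e+00] F [-6.9 21.2 16.5] w 0.039 j7 1.23
[[5.7, 2.7, -4.8], [0.7, 0.1, 0.0]]
[[10.5, 2.8, -10.4], [0.7, 0.1, 0.0]]
[[14.4, 2.9, -16.7], [0.7, 0.1, 0.0]]
[[17.4, 2.9, -23.4], [0.7, 0.1, 0.0]]
[[19.4, 3.0, -30.6], [0.7, 0.1, 0.0]]
[[20.3, 3.1, -37.9], [0.7, 0.1, 0.0]]
[[20.1, 3.2, -45.3], [0.7, 0.1, 0.0]]
[[18.9, 3.3, -52.6], [0.7, 0.1, 0.0]]
[[16.6, 3.4, -59.6], [0.7, 0.1, 0.0]]
[[13.3, 3.4, -66.2], [0.7, 0.1, 0.0]]
[[9.0, 3.5, -72.3], [0.7, 0.1, 0.0]]
[[3.9, 3.6, -77.6], [0.7, 0.1, 0.0]]
[[-1.9, 3.6, -82.2], [0.7, 0.1, 0.0]]
[[-8.3, 3.7, -85.9], [0.7, 0.1, 0.0]]
[[-15.2, 3.7, -88.6], [0.7, 0.1, 0.0]]
[[-22.4, 3.7, -90.2], [0.7, 0.1, 0.0]]
```

Call:
{"name": "send_rows", "arguments": {"increments": [[[6,3,-5],[0,0,0],-1],[[10.5,3,-10.5],[0,0,0],-1],[[14.5,3,-17],[0,0,0],-1],[[17.5,3,-23.5],[0,0,0],-1],[[19.5,3,-30.5],[0,0,0],-1],[[20,3,-38],[0,0,0],-1],[[20,3,-45],[0,0,0],-1],[[19,3,-52.5],[0,0,0],-1]]}}

```text
clock: 15.9
position: [0.3529, 0.246, 0.0414]
tool_rot: [3.133, 0.001, -3.11]
force: [-3.9, 13.3, -4.6]
grip_width: 0.0393
finger_force: 25.7
```

Call:
{"name": "send_rows", "arguments": {"increments": [[[-2,0,-7],[0,0,0],-1],[[-5.5,0,-13.5],[0,0,0],-1],[[-10,0,-19.5],[0,0,0],-1],[[-15,0,-25],[0,0,0],-1],[[-21,0,-29.5],[0,0,0],-1],[[-27,0,-33.5],[0,0,0],-1],[[-34,0,-36],[0,0,0],-1],[[-41,0,-37.5],[0,0,0],-1],[[-41,0,-37.5],[0,0,0],-1]]}}

```text
clock: 16.8
position: [0.3911, 0.247, 0.0782]
tool_rot: [3.134, -0.005, -3.109]
force: [-18.5, 16.0, 5.0]
grip_width: 0.0386
finger_force: 24.8
```

Call:
{"name": "send_rows", "arguments": {"increments": [[[2,0,0],[0,0,0],0.4],[[2,0,0],[0,0,0],0.4],[[2,0,0],[0,0,0],0.4],[[2,0,-40],[0,0,0],0.4],[[2,0,-80],[0,0,0],0.4],[[2,0,-110],[0,0,0],0.4],[[2,0,-110],[0,0,0],0.4]]}}

```text
clock: 17.5
position: [0.3936, 0.245, 0.1915]
tool_rot: [3.131, 0.004, -3.112]
force: [0.5, 1.2, -0.5]
grip_width: 0.0596
finger_force: 0.0
```

```bash
python3 -c "
from h import *
b=ch([-64,60,113.5]);print(b)
go((b+[0,0,.1],td(PD-np.pi/2)),(b+[0,0,.1],td(PD+np.pi/2)))
f=grab_frame('side');g=grab_frame('top')
a=cv2.resize(f[165:255,225:345],None,fx=3.3,fy=3.3,interpolation=cv2.INTER_CUBIC);b=cv2.resize(g[175:265,180:300],None,fx=3.3,fy=3.3,interpolation=cv2.INTER_CUBIC);cv2.imwrite('pics/l1.png',np.hstack([a,b]))"
```

```text
[0.4315552  0.33735572 0.1135    ]
t 17.5 tip [0.3935 0.2447 0.2215] rpy [ 3.131  0.004 -3.112] F [ 0.5  1.2 -0.5] w 0.0596 j7 1.08
[[-40.7, 91.1, 9.0], [0.6, -0.3, 89.8]]
[[-40.7, 91.1, 9.0], [0.3, 0.6, -90.2]]
```

View pics/l1.png

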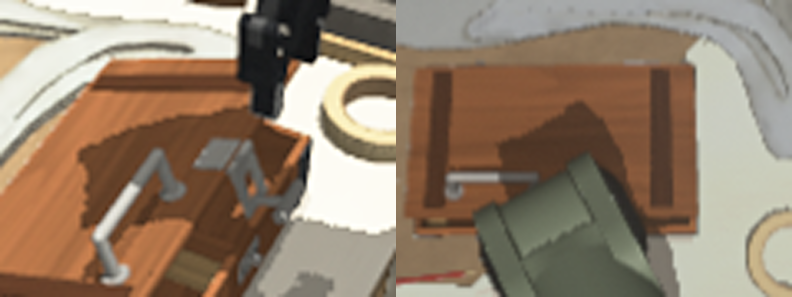

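The lid came up partway: there's a gap along its front, the handle ends are at about (160,155) and (97,240) in the crop, and the hasp bar is near (285,205). I'll estimate the lid and hasp angles from these.

```bash
cat >> h.py <<'E'
def lidpt(p,L):   # point p (chest mm, lid shut) moved with the lid
    q=np.array(p,float)-[94,0,68.5]; c,s=np.cos(L),np.sin(L)
    return np.array([c*q[0]+s*q[2],q[1],-s*q[0]+c*q[2]])+[94,0,68.5]
def bar(h,L,y=-30):
    a=np.arctan2(-40.5,30)+h; r=50.4
    return lidpt([-97-r*np.cos(a),y,76.5+r*np.sin(a)],L)
E
python3 - <<'E'
from h import *
F=lambda q:(np.array(q)-[225,165])*3.3
for L in(0,.1,.2,.3,.4,.5):
    print(L,"handle",F(proj('side',[ch(lidpt([-64,15,113.5],L)),ch(lidpt([-64,105,113.5],L))])).round().tolist(),"corner FR",F(proj('side',[ch(lidpt([-94,-159,78.5],L))])).round().tolist(), "hinge",F(proj('side',[ch(lidpt([-97,-30,76.5],L))])).round().tolist())
    for h in(0,.3,.6,1.,1.6,2.4): print("   h",h,F(proj('side',[ch(bar(h,L,-10)),ch(bar(h,L,-50))])).round().tolist())
E
```

```text
0 handle [[197.0, 220.0], [142.0, 304.0]] corner FR [[318.0, 124.0]] hinge [[260.0, 229.0]]
   h 0 [[282.0, 295.0], [301.0, 260.0]]
   h 0.3 [[296.0, 291.0], [315.0, 256.0]]
   h 0.6 [[306.0, 283.0], [325.0, 248.0]]
   h 1.0 [[311.0, 267.0], [331.0, 231.0]]
   h 1.6 [[301.0, 237.0], [321.0, 202.0]]
   h 2.4 [[260.0, 203.0], [281.0, 169.0]]
0.1 handle [[192.0, 203.0], [136.0, 287.0]] corner FR [[318.0, 106.0]] hinge [[259.0, 211.0]]
   h 0 [[287.0, 277.0], [306.0, 242.0]]
   h 0.3 [[299.0, 271.0], [319.0, 236.0]]
   h 0.6 [[308.0, 262.0], [328.0, 226.0]]
   h 1.0 [[311.0, 244.0], [331.0, 209.0]]
   h 1.6 [[297.0, 213.0], [318.0, 178.0]]
   h 2.4 [[253.0, 182.0], [274.0, 148.0]]
0.2 handle [[184.0, 186.0], [127.0, 270.0]] corner FR [[316.0, 88.0]] hinge [[256.0, 193.0]]
   h 0 [[289.0, 258.0], [309.0, 223.0]]
   h 0.3 [[300.0, 250.0], [320.0, 215.0]]
   h 0.6 [[307.0, 239.0], [327.0, 204.0]]
   h 1.0 [[308.0, 220.0], [328.0, 185.0]]
   h 1.6 [[290.0, 188.0], [311.0, 153.0]]
   h 2.4 [[243.0, 160.0], [265.0, 126.0]]
0.3 handle [[174.0, 168.0], [116.0, 251.0]] corner FR [[311.0, 69.0]] h
[... 252 characters left out ...]
0], [254.0, 104.0]]
0.4 handle [[162.0, 151.0], [103.0, 233.0]] corner FR [[304.0, 50.0]] hinge [[243.0, 153.0]]
   h 0 [[285.0, 214.0], [305.0, 179.0]]
   h 0.3 [[293.0, 204.0], [314.0, 169.0]]
   h 0.6 [[297.0, 190.0], [317.0, 155.0]]
   h 1.0 [[292.0, 168.0], [313.0, 133.0]]
   h 1.6 [[267.0, 137.0], [289.0, 103.0]]
   h 2.4 [[217.0, 115.0], [239.0, 82.0]]
0.5 handle [[149.0, 133.0], [89.0, 216.0]] corner FR [[296.0, 31.0]] hinge [[233.0, 132.0]]
   h 0 [[278.0, 191.0], [299.0, 156.0]]
   h 0.3 [[285.0, 179.0], [306.0, 144.0]]
   h 0.6 [[287.0, 164.0], [308.0, 129.0]]
   h 1.0 [[279.0, 141.0], [301.0, 107.0]]
   h 1.6 [[251.0, 111.0], [273.0, 77.0]]
   h 2.4 [[200.0, 93.0], [223.0, 60.0]]
```

Run:
```python
from h import *
f=grab_frame('side'); i=f[185:250,265:345]
cv2.imwrite('pics/l2.png',cv2.resize((255*(i/255.)**.6).astype('uint8'),(800,650)[:2],interpolation=cv2.INTER_CUBIC)[:600])
```

```text
(no output)
```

View pics/l2.png

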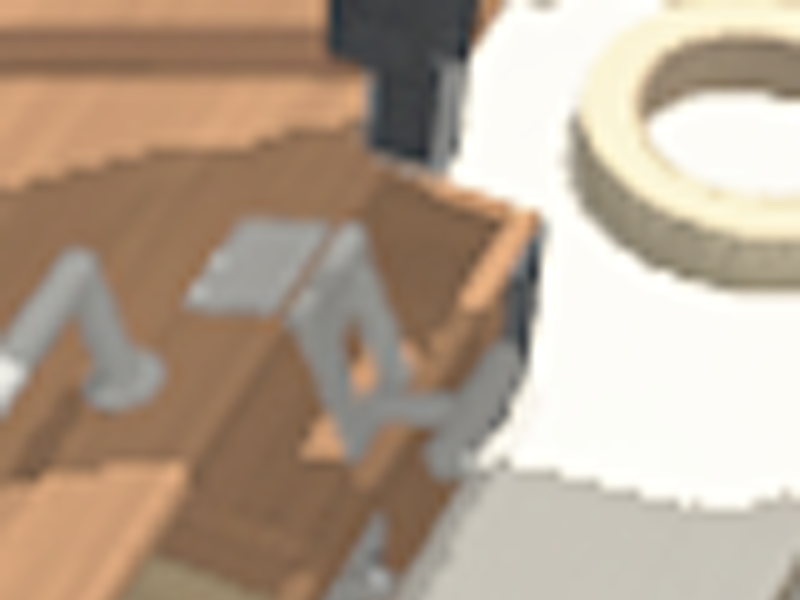

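The lid is at about 0.4 with the hasp at about 0 relative to it. The hasp is off the staple, but the linkage flipped over at its straight point and raised the lid. I'll regrip the bar and swing the hasp up, turning the tool with it through that point.

```bash
cat > sw.py <<'E'
from h import *
def wp(h,L,tilt,back=0,dx=0):
    R=td(PD,np.radians(tilt)); return ch(bar(h,L)+[dx,0,0])+R.apply([0,0,1])*(.019-back),R
E
python3 - <<'E'
from sw import *
go(wp(0,.4,-20,.09),wp(0,.4,-20))
E
```

```text
t 17.65 tip [0.3918 0.2438 0.2177] rpy [ 3.135e+00 -1.000e-03 -3.111e+00] F [-0.7 -0.1 -0.4] w 0.0599 j7 1.09
[[29.4, 1.7, 24.6], [0.3, -20.0, -0.2]]
[[-1.5, 1.3, 109.1], [0.3, -20.0, -0.2]]
```

Call:
{"name": "send_rows", "arguments": {"increments": [[[29,2,10],[0,-7,0],0.6],[[29,2,20],[0,-14,0],0.6],[[29,2,25],[0,-20,0],0.6],[[29,2,25],[0,-20,0],0.6],[[19,1.5,53],[0,-20,0],0.6],[[9,1.5,81],[0,-20,0],0.6],[[3,1.5,98],[0,-20,0],0.6],[[-1,1,109],[0,-20,0],0.6],[[-1,1,109],[0,-20,0],0.6]]}}

```text
clock: 18.55
position: [0.3923, 0.2447, 0.077]
tool_rot: [3.138, 0.346, -3.113]
force: [1.5, -0.5, 1.0]
grip_width: 0.0682
finger_force: 0.0
```

Call:
{"name": "send_rows", "arguments": {"increments": [[[0,0,0],[0,0,0],-1],[[0,0,0],[0,0,0],-1],[[0,0,0],[0,0,0],-1],[[0,0,0],[0,0,0],-1]], "newtons": 25}}

```text
clock: 18.95
position: [0.3922, 0.2474, 0.079]
tool_rot: [3.133, 0.348, -3.112]
force: [-3.5, 5.9, -3.0]
grip_width: 0.039
finger_force: 26.9
```

Run:
```python
from sw import *
print(observe()['qpos'].round(2))
go(wp(0,.4,-20))
d=np.degrees
W=[]
for h in np.linspace(0,130,27)[1:]:
    t=np.clip(-20+h-25,-20,45); W.append(wp(np.radians(h),.4,t,dx=2))
go(*W)
```

```text
[-1.15  0.42  0.32  2.39  0.84  0.16 -0.09]
t 18.95 tip [0.3819 0.2469 0.1072] rpy [ 3.133  0.348 -3.112] F [-3.5  5.9 -3. ] w 0.039 j7 -0.09
[[-0.7, -1.4, 0.7], [0.4, -0.1, -0.2]]
t 18.95 tip [0.3819 0.2469 0.1072] rpy [ 3.133  0.348 -3.112] F [-3.5  5.9 -3. ] w 0.039 j7 -0.09
[[-1.9, -1.4, -3.0], [0.4, -0.1, -0.2]]
[[-1.7, -1.4, -7.4], [0.4, -0.1, -0.2]]
[[-1.9, -1.3, -11.8], [0.4, -0.1, -0.2]]
[[-2.4, -1.3, -16.1], [0.4, -0.1, -0.2]]
[[-3.3, -1.3, -20.4], [0.4, -0.1, -0.2]]
[[-0.3, -1.2, -24.8], [0.4, 4.9, -0.2]]
[[2.3, -1.2, -29.4], [0.4, 9.9, -0.2]]
[[4.5, -1.2, -34.3], [0.5, 14.9, -0.1]]
[[6.2, -1.2, -39.3], [0.5, 19.9, -0.1]]
[[7.6, -1.1, -44.5], [0.5, 24.9, -0.1]]
[[8.4, -1.1, -49.7], [0.5, 29.9, -0.1]]
[[8.8, -1.0, -55.0], [0.5, 34.9, -0.1]]
[[8.8, -1.0, -60.3], [0.5, 39.9, -0.0]]
[[8.2, -1.0, -65.6], [0.5, 44.9, -0.0]]
[[7.2, -0.9, -70.8], [0.5, 49.9, 0.0]]
[[5.8, -0.9, -75.9], [0.5, 54.9, 0.0]]
[[3.9, -0.8, -80.9], [0.5, 59.9, 0.0]]
[[1.6, -0.8, -85.7], [0.5, 64.9, 0.1]]
[[-2.7, -0.8, -86.3], [0.5, 64.9, 0.1]]
[[-7.1, -0.8, -86.5], [0.5, 64.9, 0.1]]
[[-11.5, -0.7, -86.4], [0.5, 64.9, 0.1]]
[[-15.9, -0.7, -85.9], [0.5, 64.9, 0.1]]
[[-20.2, -0.7, -85.0], [0.5, 64.9, 0.1]]
[[-24.4, -0.7, -83.7], [0.5, 64.9, 0.1]]
[[-28.5, -0.7, -82.0], [0.5, 64.9, 0.1]]
[[-32.4, -0.7, -80.1], [0.5, 64.9, 0.1]]
```

Call:
{"name": "send_rows", "arguments": {"increments": [[[-2,-1,-7.5],[0,0,0],-1],[[-2.5,-1,-16],[0,0,0],-1],[[-3.5,-1,-20.5],[0,0,0],-1],[[0,-1,-25],[0,5,0],-1],[[2.5,-1,-29.5],[0,10,0],-1],[[4.5,-1,-34.5],[0,15,0],-1],[[6,-1,-39.5],[0,20,0],-1],[[7.5,-1,-44.5],[0,25,0],-1],[[8.5,-1,-49.5],[0,30,0],-1],[[9,-1,-55],[0,35,0],-1]]}}

```text
clock: 19.95
position: [0.3641, 0.2468, 0.1286]
tool_rot: [3.128, -0.269, -3.106]
force: [-6.1, 12.1, 3.3]
grip_width: 0.039
finger_force: 27.4
```

Run:
```python
from sw import *
W=[]
for h in np.linspace(65,130,14):
    t=np.clip(-20+h-25,-20,45); W.append(wp(np.radians(h),.4,t,dx=2))
go(wp(np.radians(60),.4,15,dx=2),*W)
```

```text
t 19.95 tip [0.3721 0.2467 0.1576] rpy [ 3.128 -0.269 -3.106] F [-6.1 12.1  3.3] w 0.039 j7 0.94
[[-1.2, -1.7, 0.6], [0.7, -0.4, 0.1]]
[[1.8, -1.7, -3.7], [0.7, 4.6, 0.2]]
[[4.5, -1.6, -8.4], [0.7, 9.6, 0.2]]
[[6.7, -1.5, -13.2], [0.7, 14.6, 0.2]]
[[8.4, -1.5, -18.2], [0.7, 19.6, 0.3]]
[[9.8, -1.4, -23.3], [0.7, 24.6, 0.3]]
[[10.7, -1.3, -28.6], [0.7, 29.6, 0.3]]
[[7.5, -1.3, -31.6], [0.7, 29.6, 0.3]]
[[4.0, -1.3, -34.3], [0.7, 29.6, 0.3]]
[[0.4, -1.2, -36.8], [0.7, 29.6, 0.3]]
[[-3.5, -1.2, -38.8], [0.7, 29.6, 0.3]]
[[-7.5, -1.2, -40.6], [0.7, 29.6, 0.3]]
[[-11.7, -1.2, -42.0], [0.7, 29.6, 0.3]]
[[-16.0, -1.2, -43.0], [0.7, 29.6, 0.3]]
[[-20.3, -1.2, -43.7], [0.7, 29.6, 0.3]]
```

Call:
{"name": "send_rows", "arguments": {"increments": [[[2,0,-4],[0,5,0],-1],[[4.5,0,-8.5],[0,10,0],-1],[[6.5,0,-13],[0,15,0],-1],[[8.5,0,-18],[0,20,0],-1],[[10,0,-23.5],[0,25,0],-1],[[10.5,0,-28.5],[0,30,0],-1],[[4,0,-34.5],[0,30,0],-1],[[-3.5,0,-39],[0,30,0],-1],[[-12,0,-42],[0,30,0],-1],[[-20,0,-44],[0,30,0],-1]]}}

```text
clock: 20.95
position: [0.3953, 0.2476, 0.1654]
tool_rot: [3.124, -0.788, -3.098]
force: [-5.0, 12.6, -0.9]
grip_width: 0.0392
finger_force: 26.2
```

Call:
{"name": "send_rows", "arguments": {"increments": [[[0,0,0],[0,0,0],0.5],[[0,0,0],[0,0,0],0.5],[[0,0,0],[0,0,0],0.5],[[0,0,-40],[0,0,0],0.5],[[0,0,-80],[0,0,0],0.5],[[0,0,-80],[0,0,0],0.5]]}}

```text
clock: 21.55
position: [0.4559, 0.2462, 0.2239]
tool_rot: [3.13, -0.781, -3.105]
force: [-0.0, -0.2, -0.3]
grip_width: 0.0642
finger_force: 0.0
```

Run:
```python
from sw import *
f=grab_frame('side'); i=f[150:250,225:345]
cv2.imwrite('pics/l3.png',cv2.resize((255*(i/255.)**.6).astype('uint8'),(720,600),interpolation=cv2.INTER_CUBIC))
F=lambda P:((proj('side',P)-[225,150])*6).round().tolist()
for L in(.3,.4,.5):print(L,F([ch(lidpt([-64,15,113.5],L)),ch(bar(2.3,L,-10)),ch(bar(2.3,L,-50))]))
go()
```

```text
0.3 [[316.0, 396.0], [432.0, 343.0], [472.0, 281.0]]
0.4 [[295.0, 364.0], [405.0, 301.0], [447.0, 240.0]]
0.5 [[271.0, 333.0], [374.0, 260.0], [417.0, 200.0]]
t 21.6 tip [0.4753 0.2466 0.2435] rpy [ 3.131 -0.784 -3.105] F [-1.6  0.9 -0.3] w 0.0642 j7 1.06
```

View pics/l3.png

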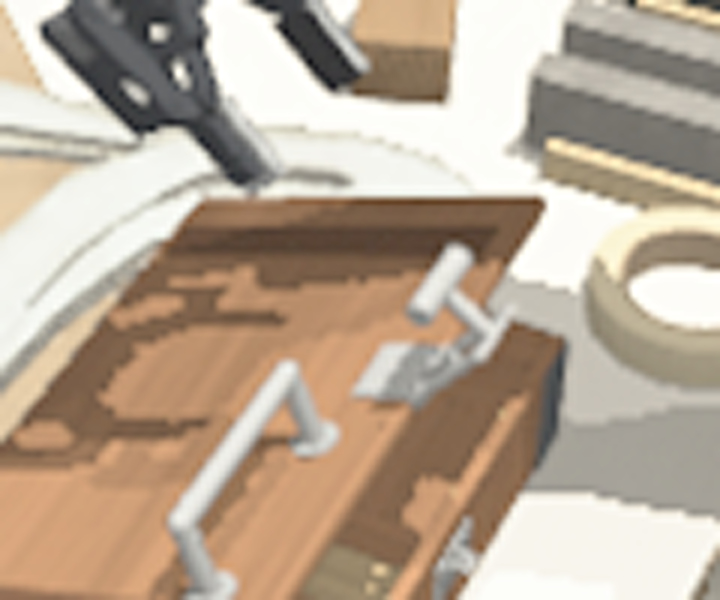

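The hasp is now folded up, with its bar from (420,310) to (460,250) in the crop, and the lid is at about 0.38. I'll take the handle, lower the lid to shut so the order is clean, then raise it fully.

```bash
cat > lid.py <<'E'
from h import *
PL=CY+np.pi/2
def wl(L,tilt=None,back=0,deg=17/1.7):
    R=td(PL,np.radians(deg*L if tilt is None else tilt)); return ch(lidpt([-64,60,113.5],L))+R.apply([0,0,1])*(.017-back),R
E
python3 - <<'E'
from lid import *
go((wl(.38,back=.09)))
E
```

```text
t 21.6 tip [0.4753 0.2466 0.2435] rpy [ 3.131 -0.784 -3.105] F [-1.6  0.9 -0.3] w 0.0642 j7 1.06
[[-15.7, 91.9, 0.2], [-31.8, -32.5, 85.8]]
```

Call:
{"name": "send_rows", "arguments": {"increments": [[[25,20,-25],[0,0,0],0.5],[[20,50,-25],[-4,-4,10],0.5],[[10,90,-25],[-8,-8,20],0.5],[[0,92,-25],[-11,-11,30],0.5],[[-16,92,-10],[-32,-32,86],0.5],[[-16,92,0],[-32,-32,86],0.5],[[-16,92,0],[-32,-32,86],0.5],[[-16,92,0],[-32,-32,86],0.5],[[-16,92,0],[-32,-32,86],0.5],[[-16,92,0],[-32,-32,86],0.5]]}}

```text
clock: 22.6
position: [0.4607, 0.3375, 0.2104]
tool_rot: [-2.979, -0.153, 1.884]
force: [0.1, 0.8, 0.2]
grip_width: 0.0636
finger_force: 0.0
```

Call:
{"name": "send_rows", "arguments": {"increments": [[[0,0,0],[0,0,0],0.5]]}}

```text
clock: 22.7
position: [0.4592, 0.3393, 0.2111]
tool_rot: [-2.979, -0.154, 1.89]
force: [0.5, 0.0, -0.2]
grip_width: 0.064
finger_force: 0.0
```

Run:
```python
from lid import *
go(wl(.38,back=.09),wl(.38))
```

```text
t 22.7 tip [0.4652 0.3365 0.2404] rpy [-2.979 -0.154  1.89 ] F [ 0.5  0.  -0.2] w 0.064 j7 -0.18
[[-1.7, 2.5, -1.4], [-6.7, -6.9, 17.2]]
[[-13.9, 11.3, 87.4], [-6.7, -6.9, 17.2]]
```

Call:
{"name": "send_rows", "arguments": {"increments": [[[-2,2.5,-1],[-3,-3,8],0.5],[[-2,2.5,-1],[-6,-6,15],0.5],[[-2,2.5,-1],[-6.7,-6.9,17.2],0.5],[[-5,5,20],[-6.7,-6.9,17.2],0.5],[[-8,7,45],[-6.7,-6.9,17.2],0.5],[[-11,9,68],[-6.7,-6.9,17.2],0.5],[[-13,10.5,80],[-6.7,-6.9,17.2],0.5],[[-14,11,87],[-6.7,-6.9,17.2],0.5],[[-14,11,87],[-6.7,-6.9,17.2],0.5]]}}

```text
clock: 23.6
position: [0.4583, 0.3365, 0.1214]
tool_rot: [-3.073, 0.0, 1.606]
force: [1.5, -0.3, 0.4]
grip_width: 0.0641
finger_force: 0.0
```

Call:
{"name": "send_rows", "arguments": {"increments": [[[0,0,0],[0,0,0],-1],[[0,0,0],[0,0,0],-1],[[0,0,0],[0,0,0],-1],[[0,0,0],[0,0,0],-1],[[0,0,0],[0,0,0],-1]], "newtons": 30}}

```text
clock: 24.1
position: [0.4598, 0.3371, 0.1222]
tool_rot: [-3.077, -0.001, 1.605]
force: [9.0, 2.5, -8.5]
grip_width: 0.0085
finger_force: 31.0
```

Run:
```python
from lid import *
o=observe();R=Ro.from_euler('xyz',o['tool_rot']);b=tip(o)-.017*R.apply([0,0,1])
print(rz(-CY)@(b-C)*1000,[lidpt([-64,60,113.5],L).round(1).tolist() for L in(.3,.35,.4)])
go(wl(.38),wl(.28),wl(.18),wl(.09),wl(0.02),wl(-.005))
```

```text
[-32.69600404  58.75821343 169.06962749] [[-43.6, 60.0, 158.2], [-39.0, 60.0, 164.9], [-34.0, 60.0, 171.5]]
t 24.1 tip [0.4618 0.3371 0.1521] rpy [-3.077e+00 -1.000e-03  1.605e+00] F [ 9.   2.5 -8.5] w 0.0085 j7 -0.57
[[1.2, -3.4, 0.4], [0.1, -0.1, 0.1]]
[[1.2, -11.0, 14.4], [-0.9, -0.1, 0.1]]
[[1.2, -17.3, 29.3], [-1.9, -0.1, 0.1]]
[[1.2, -21.6, 43.1], [-2.8, -0.1, 0.1]]
[[1.2, -24.0, 54.2], [-3.5, -0.1, 0.1]]
[[1.2, -24.7, 58.2], [-3.8, -0.1, 0.1]]
```

Call:
{"name": "send_rows", "arguments": {"increments": [[[1,-9,14],[-1,0,0],-1],[[1,-15.5,29],[-2,0,0],-1],[[1,-20,43],[-3,0,0],-1],[[1,-22,54],[-3.5,0,0],-1],[[1,-23,57],[-3.8,0,0],-1],[[1,-23,57],[-3.8,0,0],-1]]}}

```text
clock: 24.7
position: [0.4353, 0.3365, 0.0679]
tool_rot: [3.137, -0.001, 1.603]
force: [17.3, -6.8, 2.6]
grip_width: 0.0085
finger_force: 31.4
```

Run:
```python
from lid import *
o=observe();R=Ro.from_euler('xyz',o['tool_rot']);b=tip(o)-.017*R.apply([0,0,1])
print(rz(-CY)@(b-C)*1000)
C[:]=C+[.001,0,0]
go(*[wl(L) for L in np.arange(.1,1.75,.1)],wl(1.72))
```

```text
[-60.51817309  58.93506732 114.92570732]
t 24.7 tip [0.4352 0.3364 0.0979] rpy [ 3.137e+00 -1.000e-03  1.603e+00] F [17.3 -6.8  2.6] w 0.0085 j7 -0.64
[[1.0, 1.8, -14.1], [1.3, -0.1, -0.0]]
[[1.0, 7.9, -29.1], [2.3, -0.1, -0.0]]
[[1.0, 15.4, -43.2], [3.3, -0.1, -0.0]]
[[1.1, 24.3, -56.5], [4.3, -0.1, -0.0]]
[[1.1, 34.4, -68.8], [5.3, -0.1, -0.0]]
[[1.1, 45.8, -80.0], [6.3, -0.1, -0.0]]
[[1.1, 58.1, -89.8], [7.3, -0.1, -0.0]]
[[1.1, 71.4, -98.4], [8.3, -0.1, -0.0]]
[[1.2, 85.5, -105.5], [9.3, -0.1, -0.0]]
[[1.2, 100.2, -111.1], [10.3, -0.1, -0.0]]
[[1.2, 115.3, -115.1], [11.3, -0.1, -0.0]]
[[1.2, 130.8, -117.5], [12.3, -0.1, -0.0]]
[[1.2, 146.4, -118.3], [13.3, -0.1, -0.0]]
[[1.2, 162.0, -117.5], [14.3, -0.1, -0.0]]
[[1.2, 177.4, -115.1], [15.3, -0.1, -0.0]]
[[1.2, 192.5, -111.1], [16.3, -0.1, -0.0]]
[[1.2, 207.0, -105.5], [17.3, -0.1, -0.0]]
[[1.2, 209.9, -104.2], [17.5, -0.1, -0.0]]
```

Call:
{"name": "send_rows", "arguments": {"increments": [[[1,3.5,-14],[1.3,0,0],-1],[[1,9,-29],[2.3,0,0],-1],[[1,16.5,-43],[3.3,0,0],-1],[[1,25.5,-56.5],[4.3,0,0],-1],[[1,35.5,-69],[5.3,0,0],-1],[[1,47,-80],[6.3,0,0],-1],[[1,59,-90],[7.3,0,0],-1],[[1,72.5,-98.5],[8.3,0,0],-1],[[1,86.5,-105.5],[9.3,0,0],-1]]}}

```text
clock: 25.6
position: [0.5164, 0.3401, 0.1738]
tool_rot: [-2.973, 0.001, 1.606]
force: [-16.7, -9.7, 24.3]
grip_width: 0.0085
finger_force: 33.0
```

```bash
sed -i 's/^C=np.array(\[.4975/C=np.array([.4995/' h.py
python3 - <<'E'
from lid import *
go(*[wl(L) for L in np.arange(.9,1.75,.1)],wl(1.72))
E
```

```text
t 25.6 tip [0.5214 0.3403 0.2034] rpy [-2.973e+00  1.000e-03  1.606e+00] F [-16.7  -9.7  24.3] w 0.0085 j7 -0.49
[[-0.0, 4.7, -0.8], [-0.7, 0.1, 0.1]]
[[-0.1, 18.2, -8.9], [0.3, 0.1, 0.1]]
[[-0.1, 32.5, -15.5], [1.3, 0.1, 0.1]]
[[-0.1, 47.3, -20.5], [2.3, 0.1, 0.1]]
[[-0.2, 62.5, -24.0], [3.3, 0.1, 0.1]]
[[-0.2, 78.0, -25.9], [4.3, 0.1, 0.1]]
[[-0.2, 93.6, -26.2], [5.3, 0.1, 0.1]]
[[-0.2, 109.1, -24.8], [6.3, 0.1, 0.1]]
[[-0.3, 124.5, -21.8], [7.3, 0.1, 0.1]]
[[-0.3, 127.5, -21.0], [7.5, 0.1, 0.1]]
```

Call:
{"name": "send_rows", "arguments": {"increments": [[[0,9,-6],[-0.3,0,0],-1],[[0,18,-11],[0.3,0,0],-1],[[0,32,-18],[1.3,0,0],-1],[[0,47,-23],[2.3,0,0],-1],[[0,62,-26.5],[3.3,0,0],-1],[[0,78,-28.5],[4.3,0,0],-1],[[0,93,-29],[5.3,0,0],-1],[[0,109,-27.5],[6.3,0,0],-1],[[0,124,-24.5],[7.3,0,0],-1],[[0,127,-23.5],[7.5,0,0],-1]]}}

```text
clock: 26.6
position: [0.6488, 0.3452, 0.1744]
tool_rot: [-2.848, -0.001, 1.604]
force: [0.6, -0.1, 8.5]
grip_width: 0.0085
finger_force: 32.3
```

Run:
```python
from lid import *
o=observe();R=Ro.from_euler('xyz',o['tool_rot']);b=tip(o)-.017*R.apply([0,0,1])
print(rz(-CY)@(b-C)*1000,lidpt([-64,60,113.5],1.72),lidpt([-64,60,113.5],1.75),o['qpos'].round(2))
go(wl(1.72))
```

```text
[165.02728317  60.73778555 219.38839119] [161.98685011  60.         218.05530152] [166.4422444  60.        215.9487071] [-0.55  0.93  0.1   0.94 -0.21  1.55 -0.41]
t 26.6 tip [0.6575 0.3455 0.2031] rpy [-2.848e+00 -1.000e-03  1.604e+00] F [ 0.6 -0.1  8.5] w 0.0085 j7 -0.41
[[-0.8, -2.8, 2.2], [0.4, -0.0, 0.0]]
```

Call:
{"name": "send_rows", "arguments": {"increments": [[[0,0,0],[0,0,0],-0.4],[[0,0,0],[0,0,0],-0.4],[[0,0,0],[0,0,0],-0.4],[[0,0,-20],[0,0,0],-0.4],[[0,0,-50],[0,0,0],-0.4],[[0,0,-90],[0,0,0],-0.4],[[0,0,-140],[0,0,0],-0.4],[[0,0,-160],[0,0,0],-0.4]]}}

```text
clock: 27.4
position: [0.6871, 0.3445, 0.3231]
tool_rot: [-2.864, -0.008, 1.603]
force: [0.1, -0.2, -0.6]
grip_width: 0.0251
finger_force: 0.0
```

Run:
```python
from lid import *
go()
g=grab_frame('top'); f=grab_frame('side'); cv2.imwrite('pics/raw_top1.png',g);cv2.imwrite('pics/raw_side1.png',f)
a=cv2.resize(g[120:270,180:360],(720,600),interpolation=cv2.INTER_CUBIC);cv2.imwrite('pics/o1.png',a)
F=lambda P:((proj('top',P)-[180,120]+.5)*4).round().tolist()
for y in(7,59,111):print(F([ch([-86,y-16,24]),ch([-86,y+16,24]),ch([86,y+16,24]),ch([86,y-16,24])]))
print(F([ch([-94,-159,68]),ch([-94,159,68])]))
```

```text
t 27.4 tip [0.6953 0.3445 0.3519] rpy [-2.864 -0.008  1.603] F [ 0.1 -0.2 -0.6] w 0.0251 j7 -0.45
[[207.0, 495.0], [174.0, 495.0], [173.0, 315.0], [207.0, 315.0]]
[[152.0, 495.0], [119.0, 495.0], [119.0, 316.0], [153.0, 315.0]]
[[98.0, 495.0], [64.0, 496.0], [65.0, 316.0], [99.0, 316.0]]
[[367.0, 501.0], [24.0, 503.0]]
```

View pics/o1.png

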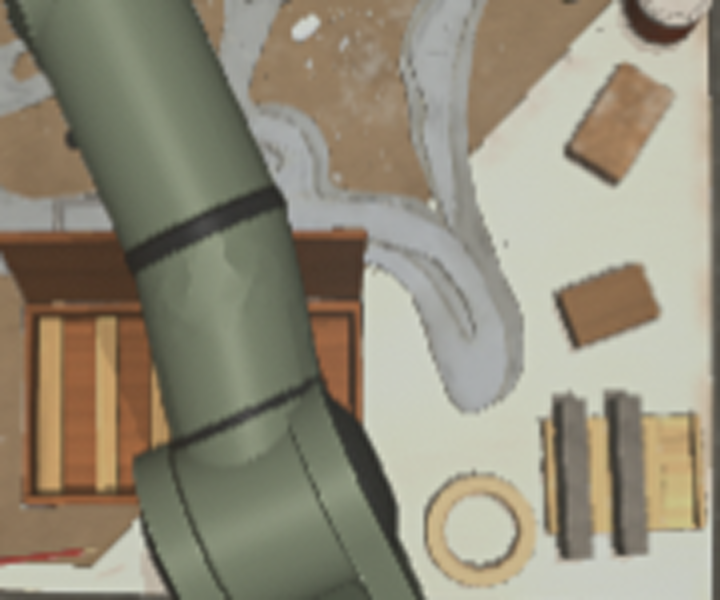

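The lid stands open, and the dividers at columns 40–62 and 95–117 show the chest about 2 mm further left than my model. The stones and the oak block are unchanged. Next I'll go to the left stone.

```bash
sed -i 's/^C=np.array(\[.4995,.2795/C=np.array([.4995,.2812/' h.py
python3 - <<'E'
from h import *
go(([.62,.15,.42],td(CY+np.pi/2+.8)),([.4385,-.079,.16],td(np.pi+.055)))
E
```

```text
t 27.5 tip [0.6947 0.3438 0.3531] rpy [-2.865 -0.008  1.603] F [ 0.1 -0.1  0. ] w 0.0256 j7 -0.45
[[-191.0, -88.3, -44.9], [-14.8, -6.8, -45.5]]
[[-416.1, -199.4, 255.0], [-12.0, -13.0, -90.6]]
```

Call:
{"name": "send_rows", "arguments": {"increments": [[[0,0,-50],[0,0,0],-0.08],[[-50,-22,-60],[-2,-1,-8],-0.08],[[-95,-44,-55],[-5,-3,-16],-0.08],[[-140,-66,-50],[-8,-4,-24],-0.08],[[-191,-88,-45],[-10,-5,-32],-0.08],[[-191,-88,-45],[-13,-6,-40],-0.08],[[-191,-88,-45],[-15,-7,-45],-0.08],[[-191,-88,-45],[-15,-7,-45],-0.08]]}}

```text
clock: 28.3
position: [0.6178, 0.1491, 0.3886]
tool_rot: [-3.138, 0.004, 2.399]
force: [0.7, 0.5, 1.3]
grip_width: 0.0394
finger_force: 0.0
```

Run:
```python
from h import *
go(([.4385,-.079,.16],td(np.pi+.055)))
```

```text
t 28.3 tip [0.6178 0.1492 0.4186] rpy [-3.138  0.004  2.399] F [0.7 0.5 1.3] w 0.0394 j7 0.51
[[-21.0, -288.4, 259.7], [-0.3, 0.1, -45.7]]
```

Call:
{"name": "send_rows", "arguments": {"increments": [[[-3,-36,32],[0,0,-6],-0.08],[[-6,-72,65],[0,0,-12],-0.08],[[-9,-108,97],[0,0,-18],-0.08],[[-12,-144,130],[0,0,-24],-0.08],[[-15,-180,162],[0,0,-30],-0.08],[[-18,-216,195],[0,0,-36],-0.08],[[-20,-252,227],[0,0,-42],-0.08],[[-21,-288,260],[0,0,-46],-0.08],[[-21,-288,260],[0,0,-46],-0.08]]}}

```text
clock: 29.2
position: [0.4337, -0.0796, 0.1256]
tool_rot: [-3.136, -0.011, -3.088]
force: [-0.0, 0.1, 1.6]
grip_width: 0.0393
finger_force: 0.0
```

Run:
```python
from h import *
go(([.4385,-.079,.028],td(np.pi+.055)))
f=grab_frame('side');cv2.imwrite('pics/raw_side2.png',f)
```

```text
t 29.2 tip [ 0.434  -0.0794  0.1556] rpy [-3.136 -0.011 -3.088] F [-0.   0.1  1.6] w 0.0393 j7 1.62
[[-6.3, 1.1, 127.6], [-0.3, -0.6, -0.1]]
```

Call:
{"name": "send_rows", "arguments": {"increments": [[[-3,1,45],[0,-0.5,0],-0.08],[[-5,1,75],[0,-0.5,0],-0.08],[[-5,1,95],[0,-0.5,0],-0.08],[[-5,1,110],[0,-0.5,0],-0.08],[[-5,1,120],[0,-0.5,0],-0.08],[[-5,1,127],[0,-0.5,0],-0.08],[[-5,1,127],[0,-0.5,0],-0.08]]}}

```text
clock: 29.95
position: [0.4441, -0.0763, 0.0019]
tool_rot: [-3.136, 0.006, -3.085]
force: [-0.3, 0.0, -0.2]
grip_width: 0.0392
finger_force: 0.0
```

Call:
{"name": "send_rows", "arguments": {"increments": [[[0,0,0],[0,0,0],-1],[[0,0,0],[0,0,0],-1],[[0,0,0],[0,0,0],-1],[[0,0,0],[0,0,0],-1]], "newtons": 60}}

```text
clock: 30.35
position: [0.4446, -0.0769, 0.003]
tool_rot: [-3.135, 0.008, -3.085]
force: [-2.0, -0.6, 9.2]
grip_width: 0.0231
finger_force: 60.0
```

Run:
```python
from h import *
t=tip();s=ch([6,111,0])
go((t+[0,0,.12],td(PD)),([s[0],s[1],t[2]+.12],td(PD)),([s[0],s[1],t[2]],td(PD)))
```

```text
t 30.35 tip [ 0.4443 -0.0767  0.033 ] rpy [-3.135  0.008 -3.085] F [-2.  -0.6  9.2] w 0.0231 j7 1.59
[[-0.7, -0.6, -120.0], [-0.3, 0.5, 1.4]]
[[-84.7, 464.5, -122.2], [-0.3, 0.5, 1.4]]
[[-83.8, 465.2, -2.2], [-0.3, 0.5, 1.4]]
```

Call:
{"name": "send_rows", "arguments": {"increments": [[[0,0,-15],[0,0,0],-1],[[0,0,-40],[0,0,0],-1],[[0,0,-75],[0,0,0],-1],[[0,0,-110],[0,0,0],-1],[[0,0,-130],[0,0,0],-1],[[0,0,-130],[0,0,0],-1]]}}

```text
clock: 30.95
position: [0.4444, -0.0762, 0.1347]
tool_rot: [-3.135, 0.011, -3.085]
force: [-0.1, -0.4, -5.4]
grip_width: 0.0225
finger_force: 60.5
```

Run:
```python
from h import *
s=ch([6,111,0])
go(([s[0],s[1],.165],td(PD)))
```

```text
t 30.95 tip [ 0.444  -0.076   0.1647] rpy [-3.135  0.011 -3.085] F [-0.1 -0.4 -5.4] w 0.0225 j7 1.62
[[-84.0, 464.5, -2.3], [-0.4, 0.7, 1.4]]
```

Call:
{"name": "send_rows", "arguments": {"increments": [[[-9,46,-2],[0,0.5,1],-1],[[-18,93,-2],[0,0.5,1],-1],[[-26,140,-2],[0,0.5,1.4],-1],[[-34,187,-2],[0,0.5,1.4],-1],[[-42,234,-2],[0,0.5,1.4],-1],[[-51,281,-2],[0,0.5,1.4],-1],[[-60,328,-2],[0,0.5,1.4],-1],[[-68,375,-2],[0,0.5,1.4],-1],[[-76,422,-2],[0,0.5,1.4],-1],[[-84,464,-2],[-0.4,0.7,1.4],-1]]}}

```text
clock: 31.95
position: [0.4993, 0.3944, 0.1304]
tool_rot: [3.141, -0.007, -3.108]
force: [0.4, -0.3, -4.7]
grip_width: 0.0227
finger_force: 60.9
```

Call:
{"name": "send_rows", "arguments": {"increments": [[[0,0,0],[0,0,0],-1],[[0,0,0],[0,0,0],-1]]}}

```text
clock: 32.15
position: [0.4995, 0.3922, 0.1301]
tool_rot: [-3.141, -0.007, -3.108]
force: [0.5, -1.8, -4.7]
grip_width: 0.0233
finger_force: 61.1
```

Run:
```python
from h import *
s=ch([6,111,0])
go(([s[0],s[1],.075],td(PD)),([s[0],s[1],.033],td(PD)))
g=grab_frame('top');f=grab_frame('side')
a=cv2.resize(g[175:260,175:295],(400,283),interpolation=cv2.INTER_CUBIC);b=cv2.resize(f[120:290,170:340],(400,400),interpolation=cv2.INTER_CUBIC)
im=np.zeros((400,800,3),'uint8');im[:283,:400]=a;im[:,400:]=b;cv2.imwrite('pics/s1.png',im)
F=lambda P:((proj('side',P)-[170,120])*400/170+[400,0]).round().tolist()
for y in(7,111):print(F([ch([-86,y-16,24]),ch([-86,y+16,24]),ch([86,y+16,24]),ch([86,y-16,24])]))
p=tip();print('stone bottom',F([p+[-.08,-.012,-.025],p+[-.08,.012,-.025]]))
```

```text
t 32.15 tip [0.4997 0.3923 0.1601] rpy [-3.141 -0.007 -3.108] F [ 0.5 -1.8 -4.7] w 0.0233 j7 0.78
[[-3.0, 0.1, 85.0], [-0.0, -0.4, 0.1]]
[[-3.3, 0.1, 127.0], [-0.0, -0.4, 0.1]]
[[692.0, 311.0], [680.0, 331.0], [543.0, 277.0], [557.0, 258.0]]
[[651.0, 380.0], [637.0, 403.0], [494.0, 341.0], [510.0, 320.0]]
stone bottom [[642.0, 309.0], [630.0, 326.0]]
```

View pics/s1.png

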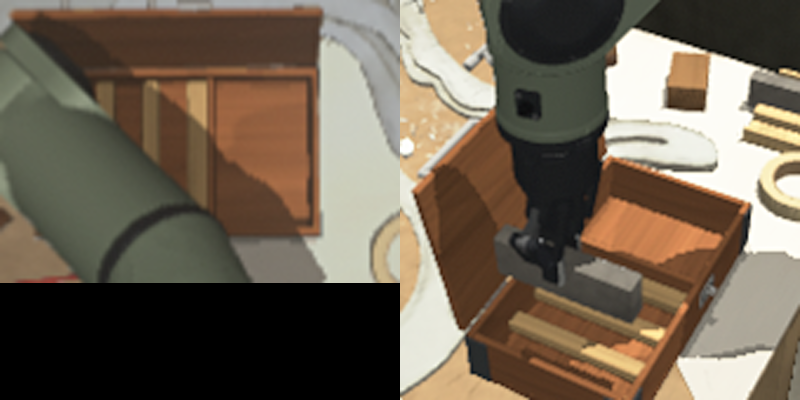

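The stone is held over the left slot. In the top crop the dividers show at columns 98–113, 144–158 and 187–208, which I'll use to refine the chest's y.

Run:
```python
from h import *
for y,px,row in((85,105.5,100),(33,151,120),(-21,197.5,150),):
    q=np.array([px,row])/3.3333+[174.65,174.65]; w=unproj('top',[q],.024)[0]
    c=rz(-CY)@(w-C)*1000; print(y,c[:2].round(1))
for n,p,z in(('R wall outer',(318,150),.068),('back wall',(150,72),.068)):
    w=unproj('top',[np.array(p)/3.3333+174.65],z)[0];print(n,(rz(-CY)@(w-C)*1000).round(1))
# side: divider corners front/right
```

```text
85 [62.  84.9]
33 [38.5 32.4]
-21 [  3.6 -20.9]
R wall outer [  -0.8 -157.5   68. ]
back wall [88.5 30.2 68. ]
```

The dividers match the model within 0.6 mm, so I'll lower the stone.

Call:
{"name": "send_rows", "arguments": {"increments": [[[-3,0,40],[0,-0.4,0],-1],[[-3,0,75],[0,-0.4,0],-1],[[-3,0,95],[0,-0.4,0],-1],[[-3,0,108],[0,-0.4,0],-1],[[-3,0,116],[0,-0.4,0],-1],[[-3,0,122],[0,-0.4,0],-1],[[-3,0,126],[0,-0.4,0],-1],[[-3,0,126],[0,-0.4,0],-1]]}}

```text
clock: 33.05
position: [0.503, 0.3922, 0.0063]
tool_rot: [3.14, 0.002, -3.109]
force: [-0.3, 0.7, -4.2]
grip_width: 0.0227
finger_force: 60.9
```

Call:
{"name": "send_rows", "arguments": {"increments": [[[0,0,2],[0,0,0],-1],[[0,0,4],[0,0,0],-1],[[0,0,4.5],[0,0,0],-1]]}}

```text
clock: 33.35
position: [0.5031, 0.3925, 0.0029]
tool_rot: [3.14, 0.003, -3.109]
force: [-7.3, -6.0, 21.4]
grip_width: 0.023
finger_force: 64.7
```

Call:
{"name": "send_rows", "arguments": {"increments": [[[0,0,0],[0,0,0],-0.08],[[0,0,0],[0,0,0],-0.08],[[0,0,0],[0,0,0],-0.08],[[0,0,-20],[0,0,0],-0.08],[[0,0,-60],[0,0,0],-0.08],[[0,0,-110],[0,0,0],-0.08],[[0,0,-140],[0,0,0],-0.08],[[0,0,-140],[0,0,0],-0.08]]}}

```text
clock: 34.15
position: [0.5044, 0.3936, 0.1465]
tool_rot: [3.136, 0.007, -3.109]
force: [0.9, -0.2, -1.1]
grip_width: 0.0393
finger_force: 0.0
```

Run:
```python
from h import *
go(([.44,-.132,.17],td(np.pi+.078)))
```

```text
t 34.15 tip [0.5042 0.3934 0.1765] rpy [ 3.136  0.007 -3.109] F [ 0.9 -0.2 -1.1] w 0.0393 j7 0.78
[[81.5, -523.2, 3.0], [0.3, 0.4, -2.6]]
```

Call:
{"name": "send_rows", "arguments": {"increments": [[[8,-50,0],[0,0,0],0.2],[[16,-100,0],[0,0,0],0.2],[[24,-150,0],[0,0,-1],0.2],[[32,-200,0],[0,0,-1],0.2],[[40,-250,0],[0,0,-1],0.2],[[48,-300,0],[0,0,-2],0.2],[[55,-350,0],[0,0,-2],0.2],[[63,-400,0],[0,0,-2.6],0.2],[[71,-450,0],[0,0,-2.6],0.2],[[79,-500,0],[0,0,-2.6],0.2]]}}

```text
clock: 35.15
position: [0.4402, -0.106, 0.141]
tool_rot: [3.141, 0.002, -3.063]
force: [1.5, -1.4, -0.5]
grip_width: 0.0514
finger_force: 0.0
```

Call:
{"name": "send_rows", "arguments": {"increments": [[[3,-24,2],[0,0,0],0.2],[[3,-24,2],[0,0,0],0.2],[[3,-24,2],[0,0,0],0.2]]}}

```text
clock: 35.45
position: [0.4395, -0.1284, 0.1387]
tool_rot: [3.14, 0.002, -3.065]
force: [0.9, 1.0, -0.1]
grip_width: 0.0511
finger_force: 0.0
```

Run:
```python
from h import *
go(([.441,-.132,.033],td(np.pi+.078)))
```

```text
t 35.45 tip [ 0.4394 -0.1284  0.1687] rpy [ 3.140e+00  2.000e-03 -3.065e+00] F [ 0.9  1.  -0.1] w 0.0511 j7 1.77
[[-1.0, -3.9, 135.7], [0.1, 0.1, -0.1]]
```

Call:
{"name": "send_rows", "arguments": {"increments": [[[-1,-4,45],[0,0,0],0.2],[[-1,-4,80],[0,0,0],0.2],[[-1,-4,105],[0,0,0],0.2],[[-1,-4,120],[0,0,0],0.2],[[-1,-4,130],[0,0,0],0.2],[[-1,-4,136],[0,0,0],0.2],[[-1,-4,136],[0,0,0],0.2],[[-1,-4,136],[0,0,0],-1],[[-1,-4,136],[0,0,0],-1],[[-1,-4,136],[0,0,0],-1]], "newtons": 60}}

```text
clock: 36.45
position: [0.4418, -0.1321, 0.0039]
tool_rot: [3.141, 0.003, -3.064]
force: [-1.6, 1.6, 10.6]
grip_width: 0.0227
finger_force: 59.2
```

Call:
{"name": "send_rows", "arguments": {"increments": [[[0,0,0],[0,0,0],-1],[[0,0,0],[0,0,0],-1]]}}

```text
clock: 36.65
position: [0.4417, -0.1321, 0.0039]
tool_rot: [3.141, 0.003, -3.064]
force: [-1.2, 2.1, 11.4]
grip_width: 0.0228
finger_force: 59.2
```

Call:
{"name": "send_rows", "arguments": {"increments": [[[0,0,-15],[0,0,0],-1],[[0,0,-40],[0,0,0],-1],[[0,0,-75],[0,0,0],-1],[[0,0,-110],[0,0,0],-1],[[0,0,-130],[0,0,0],-1],[[0,0,-130],[0,0,0],-1]]}}

```text
clock: 37.25
position: [0.4423, -0.1325, 0.1357]
tool_rot: [-3.141, 0.007, -3.064]
force: [0.0, 0.0, -3.9]
grip_width: 0.0229
finger_force: 59.8
```

Run:
```python
from h import *
s=ch([0,7,0])
go(([s[0],s[1],.165],td(PD)))
```

```text
t 37.25 tip [ 0.4421 -0.1325  0.1657] rpy [-3.141  0.007 -3.064] F [ 0.   0.  -3.9] w 0.0229 j7 1.78
[[-89.5, 415.0, 1.1], [-0.0, 0.4, 2.6]]
```

Call:
{"name": "send_rows", "arguments": {"increments": [[[-10,45,0],[0,0,1],-1],[[-20,90,0],[0,0,2],-1],[[-30,135,0],[0,0,2.6],-1],[[-39,180,0],[0,0,2.6],-1],[[-48,225,0],[0,0,2.6],-1],[[-58,270,0],[0,0,2.6],-1],[[-68,315,0],[0,0,2.6],-1],[[-78,360,0],[0,0,2.6],-1],[[-89,415,0],[0,0.4,2.6],-1],[[-89,415,0],[0,0.4,2.6],-1]]}}

```text
clock: 38.25
position: [0.496, 0.295, 0.1322]
tool_rot: [3.138, -0.006, -3.103]
force: [-1.2, -0.7, -3.8]
grip_width: 0.0228
finger_force: 60.2
```

Call:
{"name": "send_rows", "arguments": {"increments": [[[0,0,0],[0,0,0],-1],[[0,0,0],[0,0,0],-1]]}}

```text
clock: 38.45
position: [0.497, 0.2873, 0.1326]
tool_rot: [-3.141, -0.006, -3.109]
force: [-0.1, -0.9, -2.8]
grip_width: 0.023
finger_force: 60.1
```

Run:
```python
from h import *
s=ch([0,7,0])
go(([s[0],s[1],.034],td(PD)))
```

```text
t 38.45 tip [0.4972 0.2873 0.1626] rpy [-3.141 -0.006 -3.109] F [-0.1 -0.9 -2.8] w 0.023 j7 0.91
[[-3.1, 0.9, 128.6], [-0.0, -0.4, -0.1]]
```

Call:
{"name": "send_rows", "arguments": {"increments": [[[-2,1,40],[0,-0.4,0],-1],[[-2,1,75],[0,-0.4,0],-1],[[-2,1,95],[0,-0.4,0],-1],[[-2,1,108],[0,-0.4,0],-1],[[-2,1,116],[0,-0.4,0],-1],[[-2,1,123],[0,-0.4,0],-1],[[-2,1,127],[0,-0.4,0],-1],[[-2,1,130],[0,-0.4,0],-1],[[-2,1,130],[0,-0.4,0],-1]]}}

```text
clock: 39.35
position: [0.499, 0.2899, 0.0041]
tool_rot: [3.14, 0.003, -3.109]
force: [0.7, 0.1, -2.8]
grip_width: 0.0227
finger_force: 60.2
```

Call:
{"name": "send_rows", "arguments": {"increments": [[[0,0,2],[0,0,0],-1],[[0,0,3.5],[0,0,0],-1]]}}

```text
clock: 39.55
position: [0.4991, 0.29, 0.0037]
tool_rot: [3.14, 0.003, -3.109]
force: [-29.0, -16.4, 99.7]
grip_width: 0.0226
finger_force: 73.7
```

Call:
{"name": "send_rows", "arguments": {"increments": [[[0,0,0],[0,0,0],-0.08],[[0,0,0],[0,0,0],-0.08],[[0,0,0],[0,0,0],-0.08],[[0,0,-20],[0,0,0],-0.08],[[0,0,-60],[0,0,0],-0.08],[[0,0,-110],[0,0,0],-0.08],[[0,0,-160],[0,0,0],0],[[0,0,-200],[0,0,0],0.5],[[0,0,-200],[0,0,0],0.5]]}}

```text
clock: 40.45
position: [0.5004, 0.2909, 0.2055]
tool_rot: [3.136, 0.009, -3.109]
force: [0.9, -0.0, -1.9]
grip_width: 0.0637
finger_force: 0.0
```

Run:
```python
from h import *
f=grab_frame('side');g=grab_frame('top');cv2.imwrite('pics/raw_side3.png',f)
s0=cv2.imread('pics/raw_side0.png')
# oak: compare its region with the start picture
for n,a,b in(('side',f,s0),('top',g,cv2.imread('pics/raw_top0.png'))):
    c=proj(n,[[.631,-.147,.03]])[0].astype(int);r=30
    d=np.abs(a[c[1]-r:c[1]+r,c[0]-r:c[0]+r].astype(int)-b[c[1]-r:c[1]+r,c[0]-r:c[0]+r]).max(2)
    print(n,c,(d>40).sum(),np.argwhere(d>40).mean(0) if (d>40).any() else '')
q=proj('top',[ch([0,59,40])])[0].astype(int)
# brown blob of the oak block in the top picture: contour
c=proj('top',[[.631,-.147,.03]])[0].astype(int);R=45
im=g[c[1]-R:c[1]+R,c[0]-R:c[0]+20]
hsv=cv2.cvtColor(im,cv2.COLOR_BGR2HSV);m=((hsv[...,1]>95)&(hsv[...,2]<170)).astype('uint8')
for k in cv2.findContours(m,cv2.RETR_EXTERNAL,cv2.CHAIN_APPROX_NONE)[0]:
    if cv2.contourArea(k)>60:
        bx=cv2.boxPoints(cv2.minAreaRect(k))+c-R; W=unproj('top',bx,.042); print(cv2.contourArea(k),W[:,:2].round(4).tolist(),W.mean(0).round(4))
go()
```

```text
side [290 144] 1490 [35.24630872 20.37114094]
top [340 189] 473 [34.68498943 25.46723044]
250.0 [[0.6114, -0.0635], [0.6416, -0.1388], [0.5939, -0.1569], [0.564, -0.0818]] [ 0.6027 -0.1102  0.042 ]
178.0 [[0.7521, -0.0721], [0.8226, -0.1129], [0.7946, -0.1611], [0.7244, -0.12]] [ 0.7734 -0.1166  0.042 ]
t 40.55 tip [0.4985 0.2896 0.2308] rpy [ 3.140e+00  3.000e-03 -3.109e+00] F [-0.5 -0.  -1.1] w 0.064 j7 0.92
```

The oak block was knocked to about (0.603, −0.110) with yaw 0.38, and its measured size of 81×51 mm fits. I'll check that with the side camera while moving over.

Run:
```python
from h import *
g=cv2.imread('pics/raw_side3.png')
c=proj('side',[[.603,-.110,.03]])[0].astype(int);R=32
im=g[c[1]-R:c[1]+R,c[0]-R:c[0]+R]
hsv=cv2.cvtColor(im,cv2.COLOR_BGR2HSV);m=((hsv[...,1]>95)).astype('uint8')
for k in cv2.findContours(m,cv2.RETR_EXTERNAL,cv2.CHAIN_APPROX_NONE)[0]:
    if cv2.contourArea(k)>60: print(cv2.contourArea(k),cv2.boundingRect(k),(k[:,0].min(0)+c-R),(k[:,0].max(0)+c-R))
x=np.array([[a,b,z] for a in(-27.5,27.5) for b in(-42.5,42.5) for z in(0,42)])/1000
P=proj('side',x@rz(.381).T+[.603,-.11,0]);print(P.min(0),P.max(0))
go(([.603,-.11,.18],td(1.952)))
```

```text
341.0 (23, 22, 18, 25) [284 142] [301 166]
[283.72041573 141.63190248] [302.72921481 168.23806244]
t 40.55 tip [0.4985 0.2896 0.2308] rpy [ 3.140e+00  3.000e-03 -3.109e+00] F [-0.5 -0.  -1.1] w 0.064 j7 0.92
[[-91.2, -402.9, 50.4], [0.2, 0.1, 70.0]]
```

Side and top agree. I'll move over the block.

Call:
{"name": "send_rows", "arguments": {"increments": [[[-10,-45,0],[0,0,7],1],[[-20,-90,0],[0,0,14],1],[[-30,-135,0],[0,0,22],1],[[-40,-180,0],[0,0,30],1],[[-50,-225,10],[0,0,38],1],[[-60,-270,20],[0,0,46],1],[[-70,-315,30],[0,0,54],1],[[-80,-360,40],[0,0,62],1],[[-91,-403,50],[0,0,70],1],[[-91,-403,50],[0,0,70],1]]}}

```text
clock: 41.55
position: [0.6014, -0.1169, 0.147]
tool_rot: [-3.139, 0.002, 1.941]
force: [-1.0, -0.1, -0.7]
grip_width: 0.0854
finger_force: 0.0
```

Call:
{"name": "send_rows", "arguments": {"increments": [[[0,0,0],[0,0,0],1],[[0,0,0],[0,0,0],1]]}}

```text
clock: 41.75
position: [0.6021, -0.1091, 0.1491]
tool_rot: [3.141, -0.001, 1.955]
force: [0.5, 0.1, 0.2]
grip_width: 0.0852
finger_force: 0.0
```

Run:
```python
from h import *
go(([.603,-.11,.012],td(1.952)))
```

```text
t 41.75 tip [ 0.6021 -0.1091  0.1791] rpy [ 3.141e+00 -1.000e-03  1.955e+00] F [0.5 0.1 0.2] w 0.0852 j7 0.61
[[-1.4, 0.3, 167.1], [0.1, -0.1, 0.1]]
```

Call:
{"name": "send_rows", "arguments": {"increments": [[[-1,0,45],[0,0,0],1],[[-1,0,90],[0,0,0],1],[[-1,0,120],[0,0,0],1],[[-1,0,140],[0,0,0],1],[[-1,0,155],[0,0,0],1],[[-1,0,167],[0,0,0],1],[[-1,0,167],[0,0,0],1]]}}

```text
clock: 42.45
position: [0.6027, -0.1104, -0.0181]
tool_rot: [3.141, -0.001, 1.953]
force: [-1.0, -0.2, -0.0]
grip_width: 0.0855
finger_force: 0.0
```

Call:
{"name": "send_rows", "arguments": {"increments": [[[0,0,0],[0,0,0],-1],[[0,0,0],[0,0,0],-1],[[0,0,0],[0,0,0],-1],[[0,0,0],[0,0,0],-1]], "newtons": 40}}

```text
clock: 42.85
position: [0.604, -0.111, -0.0159]
tool_rot: [3.138, 0.001, 1.953]
force: [-0.7, -0.7, 6.0]
grip_width: 0.0538
finger_force: 42.3
```

Call:
{"name": "send_rows", "arguments": {"increments": [[[0,0,-10],[0,0,0],-1],[[0,0,-40],[0,0,0],-1],[[0,0,-80],[0,0,0],-1],[[0,0,-120],[0,0,0],-1],[[0,0,-155],[0,0,0],-1],[[0,0,-155],[0,0,0],-1]]}}

```text
clock: 43.45
position: [0.6052, -0.1118, 0.1435]
tool_rot: [3.133, 0.003, 1.952]
force: [0.3, 0.0, -2.3]
grip_width: 0.0543
finger_force: 43.6
```

Run:
```python
from h import *
s=ch([0,-96,0])
go(([s[0],s[1],.165],td(CY+np.pi/2)))
```

```text
t 43.45 tip [ 0.6049 -0.1118  0.1735] rpy [3.133e+00 3.000e-03 1.952e+00] F [ 0.3  0.  -2.3] w 0.0543 j7 0.62
[[313.9, 15.3, 7.6], [0.5, 0.1, 20.0]]
```

Call:
{"name": "send_rows", "arguments": {"increments": [[[40,2,0],[0,0,3],-1],[[80,4,0],[0,0,6],-1],[[120,6,0],[0,0,9],-1],[[160,8,0],[0,0,12],-1],[[200,10,0],[0,0,15],-1],[[240,12,0],[0,0,18],-1],[[280,14,4],[0,0,20],-1],[[314,15,7],[0.5,0,20],-1],[[314,15,7],[0.5,0,20],-1],[[314,15,7],[0.5,0,20],-1]]}}

```text
clock: 44.45
position: [0.4994, 0.1862, 0.131]
tool_rot: [-3.135, 0.001, 1.605]
force: [0.3, -0.0, -2.2]
grip_width: 0.0539
finger_force: 43.5
```

Run:
```python
from h import *
s=ch([0,-96,0])
go(([s[0],s[1],.022],td(CY+np.pi/2)))
```

```text
t 44.45 tip [0.4996 0.1862 0.161 ] rpy [-3.135e+00  1.000e-03  1.605e+00] F [ 0.3 -0.  -2.2] w 0.0539 j7 -0.23
[[-1.0, 4.2, 138.9], [-0.4, 0.0, 0.1]]
```

Call:
{"name": "send_rows", "arguments": {"increments": [[[-1,3,45],[-0.4,0,0],-1],[[-1,3,85],[-0.4,0,0],-1],[[-1,3,110],[-0.4,0,0],-1],[[-1,3,125],[-0.4,0,0],-1],[[-1,3,132],[-0.4,0,0],-1],[[-1,3,135],[-0.4,0,0],-1],[[-1,3,135],[-0.4,0,0],-1]]}}

```text
clock: 45.15
position: [0.5024, 0.1844, -0.0037]
tool_rot: [3.141, 0.001, 1.603]
force: [-0.2, -0.4, -1.1]
grip_width: 0.0539
finger_force: 43.4
```

Call:
{"name": "send_rows", "arguments": {"increments": [[[0,0,1],[0,0,0],-1],[[0,0,2],[0,0,0],-1],[[0,0,2],[0,0,0],-1]]}}

```text
clock: 45.45
position: [0.5021, 0.1849, -0.0058]
tool_rot: [3.141, 0.0, 1.604]
force: [-1.0, -0.3, -2.3]
grip_width: 0.0544
finger_force: 43.4
```

Call:
{"name": "send_rows", "arguments": {"increments": [[[0,0,1],[0,0,0],-1],[[0,0,2],[0,0,0],-1],[[0,0,2],[0,0,0],-1]]}}

```text
clock: 45.75
position: [0.502, 0.1849, -0.0079]
tool_rot: [3.141, 0.0, 1.604]
force: [-1.2, 0.0, 3.2]
grip_width: 0.0541
finger_force: 44.2
```

Call:
{"name": "send_rows", "arguments": {"increments": [[[0,0,0],[0,0,0],0.7],[[0,0,0],[0,0,0],0.7],[[0,0,0],[0,0,0],0.7],[[0,0,-20],[0,0,0],0.7],[[0,0,-60],[0,0,0],0.7],[[0,0,-110],[0,0,0],0.7],[[0,0,-160],[0,0,0],-0.4],[[0,0,-210],[0,0,0],-0.4],[[0,0,-260],[0,0,0],-0.4],[[0,0,-310],[0,0,0],-0.4]]}}

```text
clock: 46.75
position: [0.5014, 0.1847, 0.3042]
tool_rot: [3.141, 0.0, 1.603]
force: [0.4, 0.6, 0.4]
grip_width: 0.0255
finger_force: 0.0
```

Run:
```python
from lid import *
o=observe()
# handle at lid angle ~1.73; approach point 0.11 back along the tool
go((wl(1.73,back=.16)),wl(1.73,back=.09),wl(1.73))
cv2.imwrite('pics/raw_side4.png',grab_frame('side'));cv2.imwrite('pics/raw_top4.png',grab_frame('top'))
```

```text
t 46.75 tip [0.5014 0.1847 0.3342] rpy [3.141 0.    1.603] F [0.4 0.6 0.4] w 0.0255 j7 -0.31
[[156.6, 198.3, -21.0], [17.3, 0.0, -0.0]]
[[156.7, 177.4, 45.8], [17.3, 0.0, -0.0]]
[[156.7, 150.6, 131.8], [17.3, 0.0, -0.0]]
```

Contact heights confirm the placements: both stones touched down at the height they had in the stand, and the block exactly 8 mm above its table height. Next I'll go back over the lid to the handle.

Call:
{"name": "send_rows", "arguments": {"increments": [[[25,30,-40],[3,0,0],-0.4],[[50,60,-70],[6,0,0],-0.4],[[75,90,-70],[9,0,0],-0.4],[[100,120,-70],[12,0,0],-0.4],[[130,150,-65],[15,0,0],-0.4],[[157,180,-45],[17.3,0,0],-0.4],[[157,200,-21],[17.3,0,0],-0.4],[[157,200,-21],[17.3,0,0],-0.4],[[157,200,-21],[17.3,0,0],-0.4]]}}

```text
clock: 47.75
position: [0.6874, 0.3445, 0.309]
tool_rot: [-2.847, -0.004, 1.601]
force: [-0.4, 0.8, 0.1]
grip_width: 0.0253
finger_force: 0.0
```

Run:
```python
from lid import *
go(wl(1.73,back=.09),wl(1.73,back=.04),wl(1.73))
```

```text
t 47.75 tip [0.6961 0.3446 0.3377] rpy [-2.847 -0.004  1.601] F [-0.4  0.8  0.1] w 0.0253 j7 -0.45
[[2.7, 1.6, 52.4], [0.4, -0.2, -0.1]]
[[2.5, 1.3, 102.3], [0.4, -0.2, -0.1]]
[[2.4, 1.0, 142.3], [0.4, -0.2, -0.1]]
```

Call:
{"name": "send_rows", "arguments": {"increments": [[[2,2,45],[0,0,0],-0.4],[[2,2,75],[0,0,0],-0.4],[[2,2,95],[0,0,0],-0.4],[[2,2,110],[0,0,0],-0.4],[[2,2,122],[0,0,0],-0.4],[[2,2,132],[0,0,0],-0.4],[[2,2,140],[0,0,0],-0.4],[[2,2,140],[0,0,0],-0.4]]}}

```text
clock: 48.55
position: [0.6483, 0.3462, 0.18]
tool_rot: [-2.853, -0.005, 1.602]
force: [-0.3, -0.4, -0.1]
grip_width: 0.0258
finger_force: 0.0
```

Call:
{"name": "send_rows", "arguments": {"increments": [[[0,0,0],[0,0,0],-1],[[0,0,0],[0,0,0],-1],[[0,0,0],[0,0,0],-1]], "newtons": 30}}

```text
clock: 48.85
position: [0.6493, 0.3463, 0.1811]
tool_rot: [-2.855, -0.006, 1.601]
force: [1.7, 0.2, 4.6]
grip_width: 0.0086
finger_force: 29.6
```

Run:
```python
from lid import *
go(wl(1.73),*[wl(L) for L in np.arange(1.65,.8,-.1)])
```

```text
t 48.85 tip [0.6578 0.3463 0.2098] rpy [-2.855 -0.006  1.601] F [1.7 0.2 4.6] w 0.0086 j7 -0.41
[[-0.1, 0.2, 8.9], [0.9, -0.4, -0.0]]
[[-0.1, -12.2, 7.4], [0.1, -0.4, -0.0]]
[[-0.1, -27.8, 7.1], [-0.9, -0.4, -0.0]]
[[-0.2, -43.4, 8.4], [-1.9, -0.4, -0.0]]
[[-0.2, -58.7, 11.3], [-2.9, -0.4, -0.0]]
[[-0.2, -73.7, 15.8], [-3.9, -0.4, -0.0]]
[[-0.3, -88.1, 21.9], [-4.9, -0.4, -0.1]]
[[-0.3, -101.9, 29.4], [-5.9, -0.4, -0.1]]
[[-0.4, -114.8, 38.3], [-6.9, -0.4, -0.1]]
[[-0.5, -126.7, 48.5], [-7.9, -0.4, -0.1]]
```

Call:
{"name": "send_rows", "arguments": {"increments": [[[0,-12,-1],[0,0,0],-1],[[0,-28,-1],[-1,0,0],-1],[[0,-43,0],[-2,0,0],-1],[[0,-58.5,3],[-3,0,0],-1],[[0,-73.5,7.5],[-4,0,0],-1],[[0,-88,13.5],[-5,0,0],-1],[[0,-102,21],[-6,0,0],-1],[[0,-115,30],[-7,0,0],-1],[[0,-126.5,40],[-8,0,0],-1]]}}

```text
clock: 49.75
position: [0.5164, 0.3419, 0.1786]
tool_rot: [-2.995, -0.006, 1.601]
force: [-0.0, 0.7, 5.5]
grip_width: 0.0083
finger_force: 30.4
```

Run:
```python
from lid import *
go(wl(.85),*[wl(L) for L in np.arange(.75,0,-.1)],wl(0),wl(-.01))
```

```text
t 49.75 tip [0.5207 0.3419 0.2082] rpy [-2.995 -0.006  1.601] F [-0.   0.7  5.5] w 0.0083 j7 -0.5
[[-0.2, -1.1, 8.4], [0.1, -0.4, -0.1]]
[[-0.2, -13.4, 18.2], [-0.9, -0.4, -0.1]]
[[-0.3, -24.7, 29.2], [-1.9, -0.4, -0.1]]
[[-0.4, -34.9, 41.4], [-2.9, -0.4, -0.1]]
[[-0.5, -43.8, 54.6], [-3.9, -0.4, -0.1]]
[[-0.6, -51.3, 68.7], [-4.9, -0.4, -0.1]]
[[-0.7, -57.3, 83.6], [-5.9, -0.4, -0.1]]
[[-0.8, -61.8, 99.0], [-6.9, -0.4, -0.1]]
[[-1.0, -64.8, 114.9], [-7.9, -0.4, -0.1]]
[[-1.0, -65.7, 122.9], [-8.4, -0.4, -0.1]]
[[-1.0, -65.8, 124.5], [-8.5, -0.4, -0.1]]
```

Call:
{"name": "send_rows", "arguments": {"increments": [[[0,-13,10.5],[-1,0,0],-1],[[0,-24.5,21.5],[-2,0,0],-1],[[0,-35,33.5],[-3,0,0],-1],[[0,-43.5,47],[-4,0,0],-1],[[0,-51,61],[-5,0,0],-1],[[0,-57,76],[-6,0,0],-1],[[0,-61.5,91.5],[-7,0,0],-1],[[0,-64.5,107],[-8,0,0],-1],[[0,-65.5,113],[-8.4,0,0],-1],[[0,-65.5,113],[-8.4,0,0],-1]]}}

```text
clock: 50.75
position: [0.4352, 0.3399, 0.0757]
tool_rot: [-3.141, -0.005, 1.601]
force: [3.7, -2.2, -6.1]
grip_width: 0.0085
finger_force: 29.8
```

Call:
{"name": "send_rows", "arguments": {"increments": [[[0,0,2],[0,0,0],-1],[[0,0,3],[0,0,0],-1],[[0,0,3],[0,0,0],-1]]}}

```text
clock: 51.05
position: [0.4352, 0.3403, 0.0748]
tool_rot: [-3.14, -0.006, 1.601]
force: [-8.8, -9.8, 37.2]
grip_width: 0.0084
finger_force: 34.0
```

The lid is fully shut, with contact at handle height 0.114. I'll release it and go over to the hasp bar.

Call:
{"name": "send_rows", "arguments": {"increments": [[[0,0,0],[0,0,0],-0.2],[[0,0,0],[0,0,0],-0.2],[[0,0,0],[0,0,0],-0.2],[[0,0,-30],[0,0,0],0.5],[[0,0,-80],[0,0,0],0.5],[[0,0,-130],[0,0,0],0.5],[[0,0,-130],[0,0,0],0.5]]}}

```text
clock: 51.75
position: [0.4373, 0.3412, 0.2088]
tool_rot: [3.137, -0.012, 1.601]
force: [0.8, 0.1, -1.4]
grip_width: 0.0639
finger_force: 0.0
```

Run:
```python
from sw import *
print(bar(2.3,0))
go(wp(2.3,0,0,.1),wp(2.3,0,0))
f=grab_frame('side');cv2.imwrite('pics/raw_side5.png',f)
for h in(2.1,2.2,2.3,2.4):print(h,proj('side',[ch(bar(h,0,-10)),ch(bar(h,0,-50))]).round(1).tolist())
# find the bright bar near the prediction
c=proj('side',[ch(bar(2.3,0))])[0].astype(int)
g=cv2.cvtColor(f,cv2.COLOR_BGR2HSV)[c[1]-15:c[1]+16,c[0]-15:c[0]+16]
m=((g[...,1]<40)&(g[...,2]>120)).astype('uint8');print(c);
n,l,s,ce=cv2.connectedComponentsWithStats(m);print(s[1:].tolist(),(ce[1:]+c-15).round(1).tolist())
```

```text
[-107.21259954  -30.          125.8544609 ]
t 51.75 tip [0.4372 0.3409 0.2388] rpy [ 3.137 -0.012  1.601] F [ 0.8  0.1 -1.4] w 0.0639 j7 -0.66
[[-92.5, -46.9, 30.6], [0.7, -0.3, -90.2]]
[[-93.7, -47.4, 130.6], [0.7, -0.3, -90.2]]
2.1 [[308.1, 229.8], [314.4, 219.3]]
2.2 [[306.3, 228.7], [312.7, 218.2]]
2.3 [[304.5, 227.6], [310.9, 217.2]]
2.4 [[302.6, 226.7], [309.1, 216.3]]
[307 222]
[[21, 0, 10, 31, 180], [14, 11, 8, 10, 25], [0, 20, 10, 11, 75], [9, 25, 2, 3, 3], [18, 25, 4, 4, 7]] [[319.3, 224.4], [309.6, 222.8], [295.9, 231.4], [301.7, 233.0], [311.6, 233.7]]
```

The bar shows at (309.6,222.8), which matches h≈2.2–2.3. I'll turn the wrist and go.

Call:
{"name": "send_rows", "arguments": {"increments": [[[-20,-10,0],[0,0,-8],0.6],[[-40,-20,0],[0,0,-16],0.6],[[-60,-30,0],[0,0,-24],0.6],[[-80,-40,0],[0,0,-32],0.6],[[-92,-46,0],[0,0,-40],0.6],[[-92,-46,0],[0,0,-48],0.6],[[-92,-46,0],[0,0,-56],0.6],[[-92,-46,0],[0,0,-64],0.6],[[-92,-46,0],[0,0,-72],0.6],[[-92,-46,0],[0,0,-80],0.6]]}}

```text
clock: 52.8
position: [0.3914, 0.2459, 0.2015]
tool_rot: [3.137, -0.004, 3.004]
force: [0.3, -0.8, -0.6]
grip_width: 0.0682
finger_force: 0.0
```

Run:
```python
from sw import *
go(wp(2.25,0,0,.09),wp(2.25,0,0))
```

```text
t 52.8 tip [0.3915 0.2458 0.2315] rpy [ 3.137 -0.004  3.004] F [ 0.3 -0.8 -0.6] w 0.0682 j7 0.71
[[0.6, 1.4, 35.3], [0.3, -0.2, -9.8]]
[[0.3, 1.0, 125.2], [0.3, -0.2, -9.8]]
```

Call:
{"name": "send_rows", "arguments": {"increments": [[[0,1,20],[0,0,-8],0.6],[[0,1,40],[0,0,-10],0.6],[[0,1,70],[0,0,-10],0.6],[[0,1,95],[0,0,-10],0.6],[[0,1,112],[0,0,-10],0.6],[[0,1,122],[0,0,-10],0.6],[[0,1,122],[0,0,-10],0.6],[[0,1,122],[0,0,-10],-1],[[0,1,122],[0,0,-10],-1],[[0,1,122],[0,0,-10],-1]], "newtons": 20}}

```text
clock: 53.8
position: [0.3921, 0.2479, 0.0812]
tool_rot: [3.135, -0.001, -3.111]
force: [-1.0, -1.6, 5.6]
grip_width: 0.0393
finger_force: 22.0
```

Call:
{"name": "send_rows", "arguments": {"increments": [[[0,0,0],[0,0,0],-1],[[0,0,0],[0,0,0],-1]]}}

```text
clock: 54.0
position: [0.3921, 0.2479, 0.0812]
tool_rot: [3.135, -0.001, -3.111]
force: [-1.5, -1.7, 6.2]
grip_width: 0.0393
finger_force: 22.2
```

Run:
```python
from sw import *
go(*[wp(h,0,0) for h in np.arange(2.25,-.01,-.125)])
```

```text
t 54.0 tip [0.3921 0.2477 0.1112] rpy [ 3.135e+00 -1.000e-03 -3.111e+00] F [-1.5 -1.7  6.2] w 0.0393 j7 0.82
[[1.2, -0.3, 4.9], [0.4, -0.1, -0.1]]
[[7.2, -0.3, 6.9], [0.4, -0.1, -0.1]]
[[12.8, -0.4, 9.6], [0.4, -0.1, -0.1]]
[[18.2, -0.4, 12.9], [0.4, -0.1, -0.1]]
[[23.0, -0.4, 17.0], [0.4, -0.1, -0.1]]
[[27.3, -0.5, 21.6], [0.4, -0.1, -0.1]]
[[31.0, -0.5, 26.7], [0.4, -0.1, -0.1]]
[[34.0, -0.6, 32.2], [0.4, -0.1, -0.1]]
[[36.4, -0.6, 38.0], [0.4, -0.1, -0.1]]
[[38.0, -0.6, 44.1], [0.4, -0.1, -0.1]]
[[38.8, -0.7, 50.4], [0.4, -0.1, -0.1]]
[[38.8, -0.7, 56.7], [0.4, -0.1, -0.1]]
[[38.0, -0.8, 62.9], [0.4, -0.1, -0.1]]
[[36.5, -0.8, 69.0], [0.4, -0.1, -0.1]]
[[34.2, -0.8, 74.9], [0.4, -0.1, -0.1]]
[[31.2, -0.9, 80.4], [0.4, -0.1, -0.1]]
[[27.5, -0.9, 85.5], [0.4, -0.1, -0.1]]
[[23.2, -0.9, 90.1], [0.4, -0.1, -0.1]]
[[18.4, -0.9, 94.2], [0.4, -0.1, -0.1]]
```

Call:
{"name": "send_rows", "arguments": {"increments": [[[6,0,3],[0,0,0],-1],[[12,0,6],[0,0,0],-1],[[17,0,9.5],[0,0,0],-1],[[22,0,13.5],[0,0,0],-1],[[26.5,0,18],[0,0,0],-1],[[30,0,23],[0,0,0],-1],[[33,0,28.5],[0,0,0],-1],[[35.5,0,34.5],[0,0,0],-1],[[37,0,40.5],[0,0,0],-1],[[38,0,47],[0,0,0],-1]]}}

```text
clock: 55.0
position: [0.3534, 0.2468, 0.0329]
tool_rot: [3.136, -0.002, -3.111]
force: [1.9, -4.4, 2.9]
grip_width: 0.0391
finger_force: 22.8
```

Run:
```python
from sw import *
go(*[wp(h,0,0) for h in np.arange(1.,-.01,-.125)])
```

```text
t 55.0 tip [0.3535 0.2466 0.0629] rpy [ 3.136e+00 -2.000e-03 -3.111e+00] F [ 1.9 -4.4  2.9] w 0.0391 j7 0.74
[[0.1, -0.4, 2.0], [0.3, -0.1, -0.1]]
[[0.2, -0.4, 8.3], [0.3, -0.1, -0.1]]
[[-0.6, -0.5, 14.6], [0.3, -0.1, -0.1]]
[[-2.2, -0.5, 20.7], [0.3, -0.1, -0.1]]
[[-4.5, -0.5, 26.5], [0.3, -0.1, -0.1]]
[[-7.5, -0.6, 32.1], [0.3, -0.1, -0.1]]
[[-11.1, -0.6, 37.2], [0.3, -0.1, -0.1]]
[[-15.4, -0.6, 41.8], [0.3, -0.1, -0.1]]
[[-20.2, -0.6, 45.8], [0.3, -0.1, -0.1]]
```

Call:
{"name": "send_rows", "arguments": {"increments": [[[0,0,6],[0,0,0],-1],[[-0.5,0,12],[0,0,0],-1],[[-2,0,18],[0,0,0],-1],[[-4.5,0,24],[0,0,0],-1],[[-7.5,0,29.5],[0,0,0],-1],[[-11,0,34.5],[0,0,0],-1],[[-15.5,0,39.5],[0,0,0],-1],[[-20,0,43.5],[0,0,0],-1],[[-21,0,44],[0,0,0],-1],[[-21,0,44],[0,0,0],-1]]}}

```text
clock: 56.0
position: [0.3738, 0.2474, -0.011]
tool_rot: [3.137, -0.004, -3.111]
force: [-6.4, -5.1, 8.2]
grip_width: 0.0396
finger_force: 24.5
```

Call:
{"name": "send_rows", "arguments": {"increments": [[[-1.5,0,1],[0,0,0],-1],[[-3,0,1.5],[0,0,0],-1],[[-3,0,1.5],[0,0,0],-1]]}}

```text
clock: 56.3
position: [0.3752, 0.2474, -0.0124]
tool_rot: [3.138, -0.006, -3.11]
force: [-17.5, -4.9, 21.6]
grip_width: 0.0394
finger_force: 25.9
```

Call:
{"name": "send_rows", "arguments": {"increments": [[[0,0,0],[0,0,0],0.6],[[0,0,0],[0,0,0],0.6],[[0,0,0],[0,0,0],0.6],[[0,0,-40],[0,0,0],0.6],[[0,0,-90],[0,0,0],0.6],[[0,0,-140],[0,0,0],0.6],[[10,-50,-190],[0,0,0],0.6],[[0,-100,-220],[0,0,0],0.6],[[-10,-150,-220],[0,0,0],0.6],[[-20,-200,-220],[0,0,0],0.6]]}}

```text
clock: 57.3
position: [0.3991, 0.0729, 0.2066]
tool_rot: [3.135, 0.002, -3.11]
force: [1.9, 0.8, -0.8]
grip_width: 0.0684
finger_force: 0.0
```

Run:
```python
from sw import *
go()
f=grab_frame('side')
cv2.imwrite('pics/end.png',np.hstack([cv2.resize(f[205:265,280:330],(400,480),interpolation=cv2.INTER_CUBIC),cv2.resize(cv2.imread('pics/raw_side0.png')[205:265,280:330],(400,480),interpolation=cv2.INTER_CUBIC)]))
```

```text
t 57.3 tip [0.3991 0.0727 0.2366] rpy [ 3.135e+00  2.000e-03 -3.110e+00] F [ 1.9  0.8 -0.8] w 0.0684 j7 1.27
```

View pics/end.png

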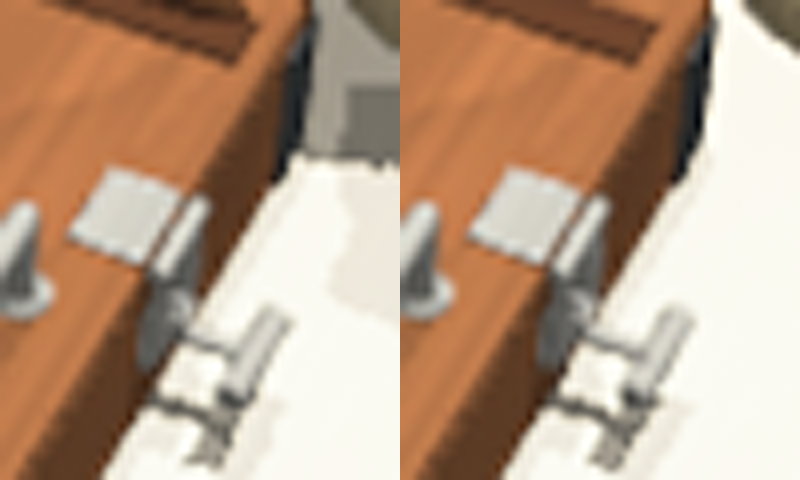

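The end picture matches the start picture: the lid is shut and the hasp bar lies at (260,345), the same spot as before. I'll hand the job in.

```bash
python3 -c "
from workcell import *
print(job_done())"
```

```text
the job is handed in; nothing more can be done
None
```

Handed in at 57 s: both stones are on edge in the left and right rack slots, the oak block is flat in the tray, the lid is shut and the hasp is over its staple. My first hasp swing accidentally lifted the lid partway, so I closed it again before opening it properly. I confirmed the stones and block by contact height rather than by a picture.

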